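Charge, close and lock the grinding jar

ROBOT

A 6-joint arm with a two-finger parallel gripper is mounted at the origin on a cart in front of the work surface, level with it; the furniture and walls round the work are solid. World frame = base frame: x ahead of the robot, y to its left, z up, the work surface at z = 0. Lengths are in mm, angles in rad, forces in N, time in s.
With the tool pointing down it reaches from about 350 to 875 mm from the base axis. Payload 4.2 kg.
Tool frame: the origin (TCP) lies midway between the tips of the shut fingers; the grasp point (between the pads) lies 19 mm behind it (arm.tcp_to_grasp is the distance from the TCP to the grasp point, in mm); z points along the fingers, y is the line along which they close (so a half turn about z gives the same grasp; the last joint's range is limited). The gripper opens to 85 mm and grips with 20 to 120 N. Pads are 22 mm wide; open, the fingers measure 114 mm over their backs; the gripper's body (76 mm by 85 mm) begins 54 mm behind the grasp point. The pads swing forward as they close: fully open they stand 13 mm farther back than shut.
Start: joints at [1.408, 0.385, 0.008, 0, -1.194, -0.259], TCP at [255.844, 570.213, 231.312] pointing down, gripper open.
Joint ranges: [-3.14, 3.14], [-1.21, 2.06], [-1.07, 1.41], [-3.16, 2.05], [-2.99, -0.16], [-3.1, 3.1]. Speed limits (rad/s): [2.79, 2.79, 3.14, 3.14, 3.14, 3.14].

INTERFACE

Orientations are given as a unit quaternion [x, y, z, w].
In Python, from bench import arm, imaging, job, models gives the robot as it stands.
- The arm moves only by the tool arm_command, never from a script. Its argument "rows" is a list of rows, each an object with "grip": the opening, from 0 (shut) to 1 (fully open); "linear": the shift along the tool's x, y, z in mm, a list of three; "rot": the turn, a rotation vector about the tool's x, y, z in rad, a list of three. In form: [{"grip": grip, "linear": [tx, ty, tz], "rot": [rx, ry, rz]}, ...]. A call has 1 to 10 rows; each row is the pose to reach, as a shift and turn from the pose commanded when the call began, along the tool's axes at that moment; what a row does not reach only later rows make up. A row lasts 1/8 s, in which the tool goes at most 62.5 mm and 10.7 degrees, less where a joint would pass 70% of its speed; a pose out of reach is approached as far as the arm can. A call with a gripper value outside its range is refused whole. The fingers move at their own pace and stop on an object; the grip force is fixed at half the most. Time passes only in rows, so rows that repeat a pose let the fingers close. It gives the time, the measured TCP pose, the force, the opening and the grip force at its end, in the units of the state.
- arm.read_state(): the state, without advancing time (a new reading comes with each control period).
- imaging.get_image(name): name is "scene" or "top" or "wrist"; returns a dict with "frame" (420x560x3 uint8, red, green, blue), "fx", "fy", "cx", "cy" (pixels), "k1" (the pictures are not rectified: a ray, as slopes to the right and down, at radius r is drawn at 1 + k1 r^2 times it, then the intrinsics apply), "extrinsics" (4x4, takes a point from world to camera coordinates); the wrist camera has in their place "T_tool_cam" (4x4, takes a point from camera to tool coordinates, whose origin is the TCP and whose axes are the flange's). Camera axes: x right, y down, z forward; pixel columns grow to the right and rows downward; lengths in mm; the calibration is good to about 2 mm. A picture is of the moment at which its call begins: read the wrist's pose just before it. There is no depth.
- job.job_done(): hands the job in; it is judged then, once.
Trained networks look in a picture, given as the dict that the camera call returned (one of the last four; its "shot" number tells which), for a name from the list of things; names that differ only in an ending like _2 or _b are one class to them, and where a whole thing is asked for, a point or a joint stands for the part that bears it (a point fixed in the world has none). Each returns a list of dicts, best first, with "score" (0 to 1); they miss things now and then, are a little off and sometimes report something else, mostly with a low value. They report only what shows in the picture. A call takes as long as a camera call.
- models.spot_in(picture, query): "rect" ([left, top, right, bottom] in pixels, round what is visible of it).
- models.tip_of(picture, query): "pixel" ([column, row] in pixels: a listed point, or the origin of a listed thing).
The state is a dict: "clock": time; "joints": joint angles; "joint_vel": joint speeds; "joint_efforts": joint torques, N m; "position": TCP position; "ee_rot": TCP orientation; "contact_force": force on the tool from outside, world axes, zero at the start; "wrist_torque": the same for the moment, N m; "gripper_width": finger opening in mm; "grasp_force": force on a finger pad.
Only numpy, scipy, OpenCV 4.12 (cv2) and the standard library are available. Lean on these libraries where they do the work, as an engineer would, in place of code of your own. Each camera call takes 0.05 s, during which the arm holds its last target. There are 200 camera calls.

TASK

Get the grinding jar ready to run: put every steel grinding cylinder standing to the right of it into the jar, then set the lid on its neck, turn it back (anticlockwise) until the thread drops in and screw it forward (clockwise) fully home against its stop. Then knock the lid's locking pin all the way down with sharp taps of the mallet that stands near the front edge on the right, never with the gripper, so that the lid cannot work loose, and lay the mallet back on the worktop clear of the jar; leave the weighing bottle and the crucible beyond the jar where they stand.

Things in the scene. Friction and masses are not known exactly. Their poses are not given: they have to be found in the camera images.
- jar_mouth (a point): Centre of the open mouth of the steel grinding jar, 76 mm above the worktop, z up. The jar is bolted upright on a round grey seat and cannot move. Bore 105 mm wide at the rim and 111 mm below it, inside floor 41 mm below this point. Outside, the rim tapers from 114 mm diameter at the top to the 120 mm neck, 8 mm lower.
- jar_thread (a point): On the jar's axis, 65.5 mm up: the top of the right-hand three-start thread round the neck (134 mm diameter). Going clockwise each start has an entry gap of 26 degrees, a ridge of 80 degrees and a solid end stop of 14 degrees that stands 3 mm above the ridge, so a lid resting on the ridges can only be turned back. The jar's angle is arbitrary; where the gaps are is not told.
- jar_collar (a point): On the jar's axis, 44 mm above the worktop: top of the locking collar, 184 mm diameter, 8 mm thick. Its three slots lie under the lid's pin only when the lid has been screwed against its stop (to within about 4 degrees).
- lid_underside (a point): Centre of the lower edge of the aluminium lid (146 mm diameter, 33 mm high without handle, 0.4 kg), z up, x along the handle bar; it stands on this edge at the start. Three inner lugs, 14 degrees wide, at 0, 120 and 240 degrees from x. Over the jar's neck it has about 2.5 mm of play all round. It moves freely on the thread and sinks by its own weight.
- lid_top (a point): Centre of the lid's flat top, 33 mm above lid_underside. Height above the worktop: 100.5 mm with the lugs on the end stops, 97.5 mm on the ridges, 87.5 mm dropped into the entry gaps, 82 mm screwed home. Home is 80 to 92 degrees clockwise of the gaps; the way sinks 5.5 mm, its last 20 degrees are level. In the gaps and at home solid stops end the turn.
- lid_handle (a point): Grip point of the lid's handle, on the lid's axis, 57 mm above lid_underside: an upright bar 72 mm long (along x), 14 mm thick (along y), reaching from 33 to 67 mm above lid_underside, free all round.
- pin_head (a point): Centre of the top of the locking pin's round head (15 mm diameter), z up. The pin stands in a boss on the lid's ear, 84 mm from the lid's axis, 60 degrees anticlockwise of the lid's x; the ear reaches 93 mm out. Pin up: 53 mm above lid_underside, 20 mm above the lid's top; driven down: 39 mm above lid_underside, 6 mm above the lid's top.
- lid_pin (a joint): Travel of the locking pin downward in m: 0 up, 0.014 right down with its head on the boss. Held by friction alone (about 6 N), it stays where it is driven. With the lid in the thread but short of home the collar stops it after 6 to 12 mm.
- mallet_grip (a point): Point on the axis of the small wooden mallet's handle, 45 mm from the head's axis, 24 mm above the worktop; y points along the handle to the head, z up. The mallet stands on one face of its head, handle level. Handle 9 mm thick, running to 68 mm behind this point; head 19 mm diameter, 48 mm high, centred on the handle. 0.1 kg, nearly all in the head.
- mallet_face (a point): Centre of the lower face of the mallet's head: 45 mm along y and 24 mm below mallet_grip.
- cyl_1_mid (a point): Centre of a steel grinding cylinder, 26 mm diameter, 30 mm high, 0.11 kg, standing upright, z up; absent in some runs.
- weighing_bottle_mid (a point): Centre of a glass weighing bottle with a stopper, 43 mm diameter, 64 mm high; a bystander.
- crucible_mid (a point): Centre of a porcelain crucible, 44 mm diameter, 37 mm high; a bystander.
- cyl_2_mid (a point): Centre of another such grinding cylinder, as cyl_1_mid; absent in some runs.
- cyl_3_mid (a point): Centre of another such grinding cylinder, as cyl_1_mid; absent in some runs.
- cyl_4_mid (a point): Centre of another such grinding cylinder, as cyl_1_mid; absent in some runs.

How it is judged (in metres and radians):
On the way, in this order (a step that is already met when the one before it is completed fails the run):
1. every cylinder that is there lies in the jar, with the lid still off (horizontal distance between each of cyl_1_mid, cyl_2_mid, cyl_3_mid, cyl_4_mid and jar_mouth below 0.047 m and z of each of cyl_1_mid, cyl_2_mid, cyl_3_mid, cyl_4_mid in the frame of jar_mouth below -0.016 m and horizontal distance between lid_underside and jar_mouth above 0.1 m), for 0.2 s.
2. the lid is screwed fully home, its pin still up (horizontal distance between lid_underside and jar_mouth below 0.005 m and height (world z) of lid_underside below 0.0505 m and angle between lid_underside's own z axis and vertical below 0.05 rad and value of joint lid_pin below 0.004 m), for 0.3 s.
3. the pin is struck: a blow drives it at over 0.04 m/s (velocity of joint lid_pin above 0.04 m/s).
4. the locking pin is knocked down into its slot (horizontal distance between lid_underside and jar_mouth below 0.005 m and height (world z) of lid_underside below 0.0505 m and angle between lid_underside's own z axis and vertical below 0.05 rad and value of joint lid_pin above 0.012 m), for 0.2 s.
At the end, for the whole second after the job is handed in: All cylinders in the jar (within 47 mm of its axis, 16 mm below its rim); lid home (lower edge under 50.5 mm up, 5 mm from the axis, level to 3 degrees); pin 12 mm down; mallet at rest on the worktop, grip over 160 mm and head over 120 mm from the jar's axis (all of step 4 and horizontal distance between each of cyl_1_mid, cyl_2_mid, cyl_3_mid, cyl_4_mid and jar_mouth below 0.047 m and z of each of cyl_1_mid, cyl_2_mid, cyl_3_mid, cyl_4_mid in the frame of jar_mouth below -0.016 m and horizontal distance between mallet_grip and jar_mouth above 0.16 m and height (world z) of mallet_grip below 0.035 m and height (world z) of mallet_face below 0.06 m and horizontal distance between mallet_face and jar_mouth above 0.12 m and linear speed of each of mallet, lid below 0.02 m/s); the robot touches nothing.
It fails at once if the pin is pushed with the gripper (contact force between the arm and lid_pin above 2 N).
It fails at once if the pin is pushed with the fingers (contact force between the fingers and lid_pin above 2 N).
It fails at once if the weighing bottle is knocked away or over (distance of weighing_bottle_mid from where it was at the start of the episode above 0.04 m or angle between weighing_bottle_mid's own z axis and vertical above 0.6 rad).
It fails at once if the crucible is knocked away or over (distance of crucible_mid from where it was at the start of the episode above 0.04 m or angle between crucible_mid's own z axis and vertical above 0.6 rad).
Of cyl_1, cyl_2, cyl_3, cyl_4 only 2 to 4 are there at a start; the rules pass over those that are not, and their reading is None.
At some moment in a run one of cyl_1, cyl_2, cyl_3, cyl_4, mallet, lid may be knocked a few centimetres aside while the robot is not near it.
It also fails if it takes over 208 s, if anything falls off the work surface, if the arm or the gripper's body presses on something with over 40 N, if the wrist force passes 120 N, or if a joint passes its speed limit or range.

## Working session

There is one attempt and no reset: what is moved stays moved. The work goes in short steps, Python scripts to look and compute and a tool call to move; the robot and the scene stay as the last step left them, time stands still between calls to the robot, and variables do not carry over. Pictures are saved under pics/ and viewed, at most 14 in all, crops included, and the job is handed in when it is done.

Besides the shell and the picture viewer there is one more tool, called after "Emit:" as a command line: name --argument value ..., lists and objects as JSON in quotes. arm_command: Moves the arm, as the interface text tells. Its arguments: {"type":"object","properties":{"rows":{"type":"array"}},"required":["rows"]}

```bash
mkdir -p pics; ls; cat > h.py <<'E'
import numpy as np, cv2
from scipy.spatial.transform import Rotation as R
from bench import arm, imaging, job, models
def save(p,n): cv2.imwrite('pics/'+n,p['frame'][:,:,::-1])
def shot(name):
    s=arm.read_state(); p=imaging.get_image(name)
    if name=='wrist':
        T=np.eye(4);T[:3,:3]=R.from_quat(s['ee_rot']).as_matrix();T[:3,3]=s['position']
        p['c2w']=T@np.array(p['T_tool_cam'])
    else: p['c2w']=np.linalg.inv(np.array(p['extrinsics']))
    return p
def on_z(p,px,z):
    x=np.array([(px[0]-p['cx'])/p['fx'],(px[1]-p['cy'])/p['fy']]);u=x.copy()
    for _ in range(20): u=x/(1+p['k1']*(u@u))
    d=p['c2w'][:3,:3]@np.array([u[0],u[1],1]);o=p['c2w'][:3,3]
    return o+d*(z-o[2])/d[2]
def proj(p,X):
    c=(np.linalg.inv(p['c2w'])@np.append(X,1))[:3];u=c[:2]/c[2];u=u*(1+p['k1']*(u@u))
    return np.array([u[0]*p['fx']+p['cx'],u[1]*p['fy']+p['cy']])
def pts(p,q,z,n=1):
    for d in models.tip_of(p,q)[:n]:
        print(q,round(d['score'],2),np.round(d['pixel']),np.round(on_z(p,d['pixel'],z),1))
def tool(world_delta):
    s=arm.read_state(); return R.from_quat(s['ee_rot']).inv().apply(world_delta)
def st():
    s=arm.read_state(); e=R.from_quat(s['ee_rot']).as_matrix()
    print('t',round(s['clock'],2),'pos',np.round(s['position'],1),'yaxis',np.round(e[:,1],3),'z',np.round(e[:,2],3),'w',round(s['gripper_width'],1),'F',np.round(s['contact_force'],1),'j',np.round(s['joints'],2))
E
python3 - <<'E'
from h import *
st()
for n in ['top','scene']:
    p=shot(n); save(p,n+'0.png'); print(n,np.round(p['c2w'][:3,3]))
    pts(p,'jar_mouth',76);pts(p,'cyl_1_mid',15,5);pts(p,'lid_handle',57);pts(p,'pin_head',53);pts(p,'lid_top',33)
    pts(p,'mallet_grip',24);pts(p,'mallet_face',0);pts(p,'weighing_bottle_mid',32);pts(p,'crucible_mid',18)
E
```

```text
pics
t 0.0 pos [255.6 569.7 230.2] yaxis [-0.41  -0.912  0.002] z [-0.001 -0.002 -1.   ] w 85.5 F [-0.5  0.4 -0.1] j [ 1.41  0.39  0.01 -0.   -1.19 -0.26]
top [ 272.  123. 1530.]
jar_mouth 0.61 [289. 218.] [577.8  96.3  76. ]
cyl_1_mid 0.46 [191. 252.] [507.1 405.9  15. ]
lid_handle 0.88 [191. 252.] [500.9 398.7  57. ]
pin_head 0.35 [167. 237.] [551.3 469.3  53. ]
lid_top 0.92 [193. 253.] [501.1 396.9  33. ]
mallet_grip 0.71 [375. 264.] [ 424.2 -152.2   24. ]
mallet_face 0.42 [384. 258.] [ 442.8 -187.5    0. ]
weighing_bottle_mid 0.47 [199. 202.] [658.5 370.4  32. ]
crucible_mid 0.48 [326. 168.] [740.1 -32.5  18. ]
scene [ 988.  529. 1004.]
jar_mouth 0.92 [274. 224.] [596.6 106.4  76. ]
lid_handle 0.84 [388. 277.] [491.4 402.   57. ]
pin_head 0.47 [391. 307.] [545.5 454.9  53. ]
lid_top 0.83 [385. 283.] [497.9 402.7  33. ]
mallet_grip 0.72 [256. 149.] [ 424.6 -151.9   24. ]
mallet_face 0.53 [245. 150.] [ 438.5 -191.2    0. ]
weighing_bottle_mid 0.57 [328. 320.] [669.  368.6  32. ]
crucible_mid 0.67 [199. 234.] [739.4 -37.8  18. ]
```

View pics/top0.png

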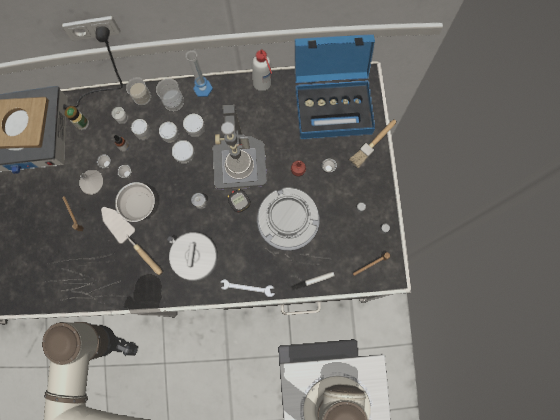

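View pics/scene0.png

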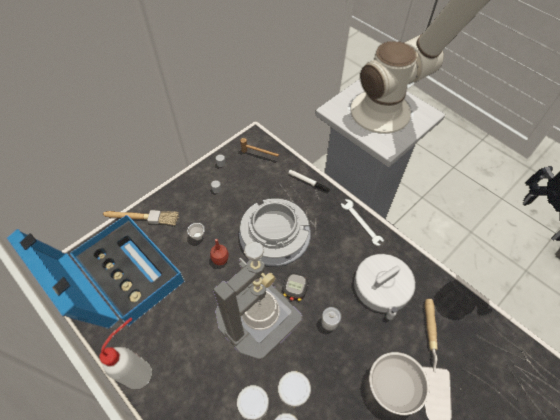

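The top view shows two cylinders at (361,207) and (386,228), the jar at (289,217), the lid at (193,255) with its pin at about (172,239), and the mallet at (375,264). The scene view shows the same two cylinders at (221,160) and (215,187).

```bash
cat >> h.py <<'E'
def go(pos,psi=None):
    "tool-frame shift/turn to a tool-down pose; psi=world angle (deg) of tool x"
    s=arm.read_state(); r0=R.from_quat(s['ee_rot']); m=r0.as_matrix()
    cur=np.degrees(np.arctan2(m[1,0],m[0,0])); psi=cur if psi is None else psi
    a=np.radians(psi); X=np.array([np.cos(a),np.sin(a),0]);Z=np.array([0,0,-1.]);t=np.stack([X,np.cross(Z,X),Z],1)
    print('cur psi %.1f'%cur,'lin',np.round(r0.inv().apply(np.array(pos)-s['position']),1),'rot',np.round((r0.inv()*R.from_matrix(t)).as_rotvec(),3))
E
python3 - <<'E'
from h import *
p=shot('top')
for px in [(361.5,206.5),(386,228)]: print(on_z(p,px,28))
p=shot('wrist'); print(np.round(p['T_tool_cam'],2),p['fx'],p['k1'])
go([500,-140,250],-60)
E
```

```text
[ 604.61450301 -130.98956847   28.        ]
[ 530.89157756 -199.42658663   28.        ]
[[ 0.0000e+00 -9.7000e-01 -2.6000e-01  6.5630e+01]
 [ 1.0000e+00  0.0000e+00 -0.0000e+00  1.0000e-02]
 [ 0.0000e+00 -2.6000e-01  9.7000e-01 -1.4154e+02]
 [ 0.0000e+00  0.0000e+00  0.0000e+00  1.0000e+00]] 294.9188955511408 0.01836657197989767
cur psi -24.2 lin [513.5 548.  -18.7] rot [0.    0.    0.625]
```

Emit:
arm_command --rows '[{"grip": 1, "linear": [579, 546, -30], "rot": [0, 0, 0]}, {"grip": 1, "linear": [579, 546, -30], "rot": [0, 0, 0]}, {"grip": 1, "linear": [579, 546, -30], "rot": [0, 0, 0]}, {"grip": 1, "linear": [579, 546, -30], "rot": [0, 0, 0]}, {"grip": 1, "linear": [579, 546, -30], "rot": [0, 0, 0]}, {"grip": 1, "linear": [579, 546, -30], "rot": [0, 0, 0]}, {"grip": 1, "linear": [579, 546, -30], "rot": [0, 0, 0]}, {"grip": 1, "linear": [579, 546, -30], "rot": [0, 0, 0]}, {"grip": 1, "linear": [579, 546, -30], "rot": [0, 0, 0]}, {"grip": 1, "linear": [579, 546, -30], "rot": [0, 0, 0]}]'

```text
clock: 2.35
position: [495.6, -8.7, 255.4]
ee_rot: [0.978, -0.209, 0.001, -0.0]
contact_force: [1.6, -0.0, 0.0]
gripper_width: 85.4
grasp_force: 0.0
```

Emit:
arm_command --rows '[{"grip": 1, "linear": [0, 0, 0], "rot": [0, 0, 0]}]'

```text
clock: 2.48
position: [495.9, -10.3, 254.8]
ee_rot: [0.977, -0.213, 0.0, 0.0]
contact_force: [-0.9, 0.9, -0.4]
gripper_width: 85.4
grasp_force: 0.0
```

```bash
python3 - <<'E'
from h import *
st()
p=shot('wrist'); save(p,'w1.png')
pts(p,'cyl_1_mid',15,5);pts(p,'jar_mouth',76);pts(p,'mallet_grip',24)
E
```

```text
t 2.48 pos [495.9 -10.3 254.8] yaxis [-0.416 -0.909  0.   ] z [ 0. -0. -1.] w 85.4 F [-0.9  0.9 -0.4] j [ 0.31  0.15 -0.26  0.   -1.16  0.83]
cyl_1_mid 0.52 [420. 157.] [ 450.6 -184.4   15. ]
jar_mouth 0.73 [155. 154.] [587.3  95.1  76. ]
mallet_grip 0.69 [398. 185.] [ 431.2 -145.3   24. ]
```

Emit:
arm_command --rows '[{"grip": 1, "linear": [122, 115, 0], "rot": [0, 0, 0]}, {"grip": 1, "linear": [122, 115, 0], "rot": [0, 0, 0]}, {"grip": 1, "linear": [122, 115, 0], "rot": [0, 0, 0]}, {"grip": 1, "linear": [122, 115, 0], "rot": [0, 0, 0]}]'

```text
clock: 3.18
position: [559.9, -162.0, 254.1]
ee_rot: [0.978, -0.21, -0.0, 0.0]
contact_force: [-0.5, 0.4, -0.9]
gripper_width: 85.3
grasp_force: 0.0
```

```bash
python3 - <<'E'
from h import *
st()
p=shot('wrist'); save(p,'w2.png')
pts(p,'cyl_1_mid',15,5);pts(p,'jar_mouth',76);pts(p,'mallet_grip',24)
E
```

```text
t 3.17 pos [ 559.9 -162.   254.1] yaxis [-0.41  -0.912  0.   ] z [-0.001 -0.    -1.   ] w 85.3 F [-0.5  0.4 -0.9] j [-0.    0.3  -0.06  0.   -1.21  1.15]
jar_mouth 0.63 [ 68. 263.] [583.1 100.9  76. ]
mallet_grip 0.69 [308. 272.] [ 429.2 -145.    24. ]
```

View pics/w2.png

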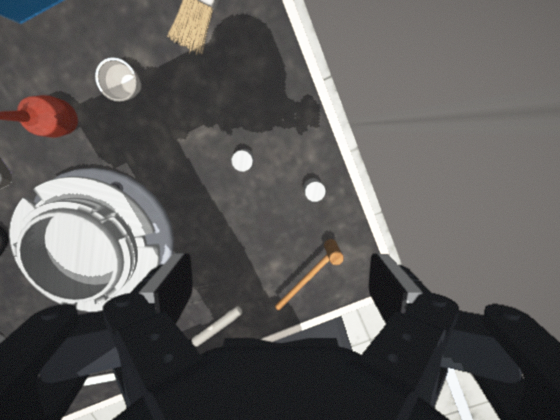

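The wrist view shows the cylinder tops at (242,159) and (315,189), and the jar at the lower left with slots and gaps showing around it.

```bash
cat >> h.py <<'E'
def blob(p,px,r=22,t=170):
    "centroid of bright blob near px"
    x,y=int(px[0]),int(px[1]);x0,y0=max(0,x-r),max(0,y-r);g=cv2.cvtColor(p['frame'],cv2.COLOR_RGB2GRAY)[y0:y+r,x0:x+r]
    n,l,s,c=cv2.connectedComponentsWithStats((g>t).astype(np.uint8)); i=1+np.argmax(s[1:,4]); print('blob',s[i]); return c[i]+[x0,y0]
E
python3 - <<'E'
from h import *
p=shot('wrist')
for px in [(242,159),(315,189)]:
    c=blob(p,px); w=on_z(p,c,30); print(c,w); go([w[0],w[1],120])
E
```

```text
blob [ 13  12  21  21 344]
[243.13953488 159.06686047] [ 605.36780876 -129.72631644   30.        ]
cur psi -24.0 lin [ 30.  -46.4 135.3] rot [-0. -0.  0.]
blob [ 14  14  20  20 312]
[316.21153846 190.10576923] [ 532.79775723 -197.2451845    30.        ]
cur psi -24.0 lin [ -8.8  44.8 135.2] rot [-0. -0.  0.]
```

Emit:
arm_command --rows '[{"grip": 1, "linear": [30, -46, 50], "rot": [0, 0, 0]}, {"grip": 1, "linear": [30, -46, 110], "rot": [0, 0, 0]}, {"grip": 1, "linear": [30, -46, 165], "rot": [0, 0, 0]}, {"grip": 1, "linear": [30, -46, 220], "rot": [0, 0, 0]}, {"grip": 1, "linear": [30, -46, 248], "rot": [0, 0, 0]}, {"grip": 1, "linear": [30, -46, 249], "rot": [0, 0, 0]}, {"grip": 0, "linear": [30, -46, 249], "rot": [0, 0, 0]}, {"grip": 0, "linear": [30, -46, 249], "rot": [0, 0, 0]}, {"grip": 0, "linear": [30, -46, 249], "rot": [0, 0, 0]}, {"grip": 0, "linear": [30, -46, 249], "rot": [0, 0, 0]}]'

```text
clock: 4.68
position: [606.4, -131.9, 7.5]
ee_rot: [0.978, -0.209, 0.001, -0.0]
contact_force: [0.0, 1.1, 4.8]
gripper_width: 24.1
grasp_force: 58.7
```

Emit:
arm_command --rows '[{"grip": 0, "linear": [0, 0, 0], "rot": [0, 0, 0]}, {"grip": 0, "linear": [0, 0, 0], "rot": [0, 0, 0]}, {"grip": 0, "linear": [0, 0, -62], "rot": [0, 0, 0]}, {"grip": 0, "linear": [0, 0, -124], "rot": [0, 0, 0]}, {"grip": 0, "linear": [0, 0, -150], "rot": [0, 0, 0]}]'

```text
clock: 5.3
position: [607.0, -132.2, 160.3]
ee_rot: [0.978, -0.209, 0.003, -0.001]
contact_force: [0.4, -1.1, -1.3]
gripper_width: 23.8
grasp_force: 59.1
```

```bash
python3 - <<'E'
from h import *
st()
p=shot('top')
pts(p,'jar_mouth',76)
p=shot('wrist'); save(p,'w3.png')
pts(p,'jar_mouth',76)
go([585,98,155])
E
```

```text
t 5.3 pos [ 607.  -132.2  160.3] yaxis [-0.409 -0.912 -0.002] z [ 0.007 -0.    -1.   ] w 23.8 F [ 0.4 -1.1 -1.3] j [ 0.05  0.43 -0.11  0.   -1.03  1.1 ]
jar_mouth 0.64 [290. 217.] [580.3  93.4  76. ]
jar_mouth 0.6 [ 53. 339.] [585.8  98.2  76. ]
cur psi -24.2 lin [-112.1 -201.5    0.4] rot [-0.     0.001 -0.   ]
```

Emit:
arm_command --rows '[{"grip": 0, "linear": [-25, -50, -10], "rot": [0, 0, 0]}, {"grip": 0, "linear": [-52, -101, -10], "rot": [0, 0, 0]}, {"grip": 0, "linear": [-78, -152, -10], "rot": [0, 0, 0]}, {"grip": 0, "linear": [-104, -201, -10], "rot": [0, 0, 0]}, {"grip": 0, "linear": [-112, -201, -10], "rot": [0, 0, 0]}, {"grip": 0, "linear": [-112, -201, -10], "rot": [0, 0, 0]}]'

```text
clock: 6.25
position: [584.1, 97.1, 163.9]
ee_rot: [0.978, -0.209, -0.002, 0.001]
contact_force: [-0.2, 0.1, -0.5]
gripper_width: 23.9
grasp_force: 59.3
```

```bash
python3 - <<'E'
from h import *
st()
p=shot('wrist'); save(p,'w4.png')
pts(p,'jar_mouth',76)
go([585,98,155])
E
```

```text
t 6.25 pos [584.1  97.1 163.9] yaxis [-0.409 -0.913  0.003] z [-0.004 -0.002 -1.   ] w 23.9 F [-0.2  0.1 -0.5] j [ 0.44  0.39 -0.17 -0.   -1.02  0.71]
jar_mouth 0.78 [277. 212.] [585.9  99.3  76. ]
cur psi -24.2 lin [-0.8 -1.7  9.8] rot [0.002 0.001 0.   ]
```

View pics/w4.png

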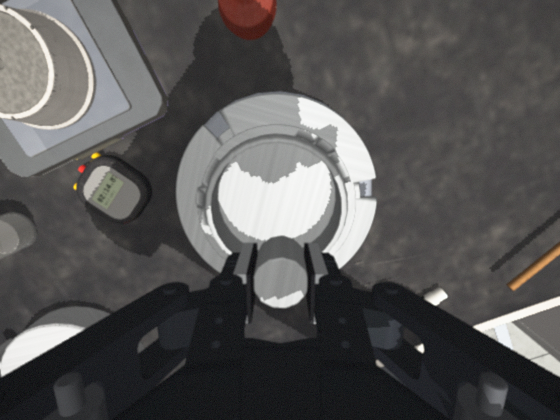

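Emit:
arm_command --rows '[{"grip": 0, "linear": [21, -2, 10], "rot": [0, 0, 0]}, {"grip": 0, "linear": [21, -2, 60], "rot": [0, 0, 0]}, {"grip": 0, "linear": [21, -2, 105], "rot": [0, 0, 0]}, {"grip": 0, "linear": [21, -2, 116], "rot": [0, 0, 0]}, {"grip": 0, "linear": [21, -2, 116], "rot": [0, 0, 0]}, {"grip": 0.5, "linear": [21, -2, 116], "rot": [0, 0, 0]}, {"grip": 0.5, "linear": [21, -2, 116], "rot": [0, 0, 0]}, {"grip": 0.5, "linear": [21, -2, 60], "rot": [0, 0, 0]}, {"grip": 0.5, "linear": [21, -2, 0], "rot": [0, 0, 0]}, {"grip": 0.5, "linear": [0, 0, -10], "rot": [0, 0, 0]}]'

```text
clock: 7.6
position: [589.1, 98.2, 182.6]
ee_rot: [0.978, -0.209, 0.006, -0.003]
contact_force: [-0.6, -0.5, -0.9]
gripper_width: 43.0
grasp_force: 0.0
```

```bash
python3 - <<'E'
from h import *
st()
p=shot('wrist'); save(p,'w5.png')
pts(p,'jar_mouth',76)
pts(p,'cyl_1_mid',50,2)
J=np.array([586,99])
for px in [(365,190),(215,125)]:
    w=on_z(p,px,44); d=w[:2]-J; print(w,np.hypot(*d),np.degrees(np.arctan2(d[1],d[0])))
go([532.8,-197.2,120])
E
```

```text
t 7.6 pos [589.1  98.2 182.6] yaxis [-0.409 -0.912 -0.009] z [ 0.013  0.004 -1.   ] w 43.0 F [-0.6 -0.5 -0.9] j [ 0.44  0.37 -0.14  0.   -1.04  0.71]
jar_mouth 0.86 [284. 212.] [585.3  98.3  76. ]
[565.85682758  20.98801253  44.        ] 80.57057517637588 -104.47790043414038
[678.63509098 125.44035317  44.        ] 96.33458546701866 15.930060703710591
cur psi -24.1 lin [ 72.2 291.   57.4] rot [-0.003 -0.003  0.   ]
```

View pics/w5.png

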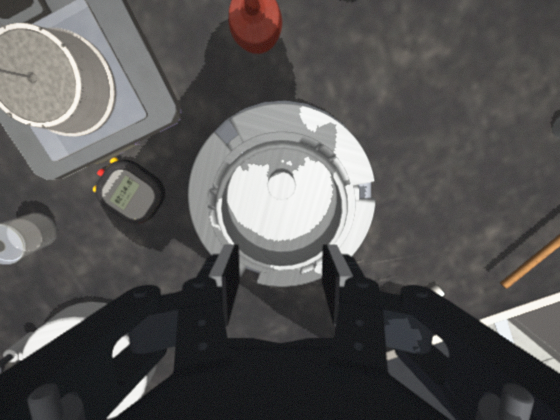

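The first cylinder lies in the jar at (282,184). The collar slots are at (366,190) and (228,131).

Emit:
arm_command --rows '[{"grip": 0.5, "linear": [14, 58, 0], "rot": [0, 0, 0]}, {"grip": 1, "linear": [28, 116, 0], "rot": [0, 0, 0]}, {"grip": 1, "linear": [43, 175, 0], "rot": [0, 0, 0]}, {"grip": 1, "linear": [57, 233, 0], "rot": [0, 0, 0]}, {"grip": 1, "linear": [72, 291, 0], "rot": [0, 0, 0]}, {"grip": 1, "linear": [72, 291, 0], "rot": [0, 0, 0]}, {"grip": 1, "linear": [72, 291, 0], "rot": [0, 0, 0]}]'

```text
clock: 8.62
position: [531.9, -197.9, 175.1]
ee_rot: [0.978, -0.21, -0.001, 0.0]
contact_force: [0.0, 0.2, -0.2]
gripper_width: 85.5
grasp_force: 0.0
```

```bash
python3 - <<'E'
from h import *
st()
p=shot('wrist')
px=proj(p,[532.8,-197.2,30]); c=blob(p,px,40); w=on_z(p,c,30); print(px,c,w); go([w[0],w[1],4])
# slots from w5 view
s=arm.read_state()
p['c2w']=None
T=np.eye(4);y=np.array([-.409,-.912,-.009]);z=np.array([.013,.004,-1.]);x=np.cross(y,z);T[:3,:3]=np.stack([x,y,z],1);T[:3,3]=[589.1,98.2,182.6]
p['c2w']=T@np.array(p['T_tool_cam']);J=np.array([585.7,98.6])
for px in [(366,190),(228,131)]:
    w=on_z(p,px,44); d=w[:2]-J; print(w,np.hypot(*d),np.degrees(np.arctan2(d[1],d[0])))
E
```

```text
t 8.62 pos [ 531.9 -197.9  175.1] yaxis [-0.41  -0.912  0.   ] z [-0.001  0.    -1.   ] w 85.5 F [ 0.   0.2 -0.2] j [-0.07  0.34 -0.22 -0.   -1.02  1.22]
blob [ 29  29  25  25 497]
[279.6026632  196.80471314] [279.92354125 196.86720322] [ 532.61104712 -197.46538419   30.        ]
cur psi -24.1 lin [  0.6   0.  171.3] rot [0.    0.001 0.   ]
[565.57230063  20.13409145  44.        ] 81.00631509874768 -104.3870371229116
[669.07035804 116.92092277  44.        ] 85.35966735692261 12.393943024720667
```

Emit:
arm_command --rows '[{"grip": 1, "linear": [1, 0, 60], "rot": [0, 0, 0]}, {"grip": 1, "linear": [1, 0, 120], "rot": [0, 0, 0]}, {"grip": 1, "linear": [1, 0, 165], "rot": [0, 0, 0]}, {"grip": 1, "linear": [1, 0, 170], "rot": [0, 0, 0]}, {"grip": 0, "linear": [1, 0, 170], "rot": [0, 0, 0]}, {"grip": 0, "linear": [1, 0, 170], "rot": [0, 0, 0]}, {"grip": 0, "linear": [1, 0, 170], "rot": [0, 0, 0]}, {"grip": 0, "linear": [1, 0, 170], "rot": [0, 0, 0]}, {"grip": 0, "linear": [1, 0, 110], "rot": [0, 0, 0]}, {"grip": 0, "linear": [1, 0, 50], "rot": [0, 0, 0]}]'

```text
clock: 9.93
position: [532.3, -198.1, 127.0]
ee_rot: [0.978, -0.209, -0.001, 0.0]
contact_force: [1.5, 0.5, -1.3]
gripper_width: 24.1
grasp_force: 59.1
```

Emit:
arm_command --rows '[{"grip": 0, "linear": [0, 0, -50], "rot": [0, 0, 0]}, {"grip": 0, "linear": [0, 0, -50], "rot": [0, 0, 0]}]'

```text
clock: 10.18
position: [535.6, -198.6, 181.4]
ee_rot: [0.978, -0.209, 0.006, -0.0]
contact_force: [0.1, -0.1, -2.0]
gripper_width: 24.0
grasp_force: 59.1
```

```bash
python3 - <<'E'
from h import *
st()
go([585.7-18,98.6+8,165])
E
```

```text
t 10.18 pos [ 535.6 -198.6  181.4] yaxis [-0.409 -0.912 -0.003] z [ 0.011 -0.002 -1.   ] w 24.0 F [ 0.1 -0.1 -2. ] j [-0.07  0.33 -0.21  0.   -1.02  1.22]
cur psi -24.2 lin [ -95.7 -291.6   16.3] rot [-0.003 -0.011  0.   ]
```

Emit:
arm_command --rows '[{"grip": 0, "linear": [-19, -58, 0], "rot": [0, 0, 0]}, {"grip": 0, "linear": [-38, -116, 0], "rot": [0, 0, 0]}, {"grip": 0, "linear": [-57, -175, 0], "rot": [0, 0, 0]}, {"grip": 0, "linear": [-76, -233, 0], "rot": [0, 0, 0]}, {"grip": 0, "linear": [-94, -291, 0], "rot": [0, 0, 0]}, {"grip": 0, "linear": [-94, -291, 10], "rot": [0, 0, 0]}, {"grip": 0, "linear": [-94, -291, 10], "rot": [0, 0, 0]}]'

```text
clock: 11.05
position: [564.7, 105.5, 163.8]
ee_rot: [0.978, -0.209, -0.002, 0.001]
contact_force: [-0.0, -1.4, -1.4]
gripper_width: 23.8
grasp_force: 59.4
```

```bash
python3 - <<'E'
from h import *
st()
go([585.7-18,98.6+8,50])
E
```

```text
t 11.05 pos [564.7 105.5 163.8] yaxis [-0.409 -0.912  0.003] z [-0.005 -0.002 -1.   ] w 23.8 F [-0.  -1.4 -1.4] j [ 0.47  0.36 -0.21 -0.   -1.    0.68]
cur psi -24.2 lin [  2.7  -2.6 113.8] rot [0.003 0.004 0.   ]
```

Emit:
arm_command --rows '[{"grip": 0, "linear": [2, -2, 10], "rot": [0, 0, 0]}, {"grip": 0, "linear": [2, -2, 60], "rot": [0, 0, 0]}, {"grip": 0, "linear": [2, -2, 105], "rot": [0, 0, 0]}, {"grip": 0, "linear": [2, -2, 116], "rot": [0, 0, 0]}, {"grip": 0, "linear": [2, -2, 116], "rot": [0, 0, 0]}, {"grip": 0.5, "linear": [2, -2, 116], "rot": [0, 0, 0]}, {"grip": 0.5, "linear": [2, -2, 116], "rot": [0, 0, 0]}, {"grip": 0.5, "linear": [2, -2, 60], "rot": [0, 0, 0]}, {"grip": 0.5, "linear": [2, -2, 0], "rot": [0, 0, 0]}, {"grip": 0.5, "linear": [-10, -3, -20], "rot": [0, 0, 0]}]'

```text
clock: 12.3
position: [561.0, 113.5, 191.8]
ee_rot: [0.978, -0.209, 0.005, -0.003]
contact_force: [-0.1, 0.4, -0.4]
gripper_width: 42.6
grasp_force: 0.0
```

```bash
python3 - <<'E'
from h import *
st()
p=shot('wrist'); save(p,'w6.png'); pts(p,'cyl_1_mid',50,3);pts(p,'jar_mouth',76)
p=shot('top'); save(p,'top1.png')
pts(p,'cyl_1_mid',15,4);pts(p,'lid_handle',57);pts(p,'lid_top',33);pts(p,'pin_head',53)
go([500,398,200])
E
```

```text
t 12.3 pos [561.  113.5 191.8] yaxis [-0.409 -0.912 -0.008] z [ 0.01   0.004 -1.   ] w 42.6 F [-0.1  0.4 -0.4] j [ 0.48  0.32 -0.19  0.   -1.05  0.67]
jar_mouth 0.6 [285. 174.] [586.  99.  76.]
lid_handle 0.69 [187. 250.] [506.6 409.7  57. ]
lid_top 0.77 [192. 254.] [498.7 401.   33. ]
pin_head 0.46 [168. 237.] [552.4 468.3  53. ]
cur psi -24.2 lin [-170.  -236.8  -15.9] rot [0.002 0.002 0.   ]
```

View pics/w6.png

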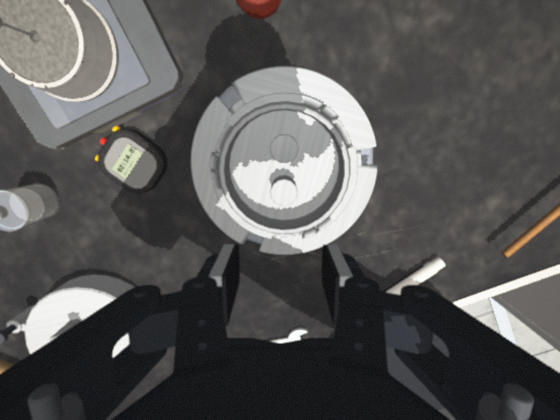

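Both cylinders lie in the jar, at (285,145) and (283,190). Now the lid.

Emit:
arm_command --rows '[{"grip": 1, "linear": [-35, -48, -38], "rot": [0, 0, 0]}, {"grip": 1, "linear": [-70, -96, -38], "rot": [0, 0, 0]}, {"grip": 1, "linear": [-104, -145, -38], "rot": [0, 0, 0]}, {"grip": 1, "linear": [-138, -190, -38], "rot": [0, 0, 0.1]}, {"grip": 1, "linear": [-170, -237, -38], "rot": [0, 0, 0.3]}, {"grip": 1, "linear": [-170, -237, -38], "rot": [0, 0, 0.3]}, {"grip": 1, "linear": [-170, -237, -38], "rot": [0, 0, 0.3]}]'

```text
clock: 13.58
position: [500.2, 398.3, 222.4]
ee_rot: [0.936, -0.353, -0.0, 0.001]
contact_force: [-0.5, -0.4, 0.5]
gripper_width: 85.7
grasp_force: 0.0
```

```bash
python3 - <<'E'
from h import *
st()
p=shot('wrist'); save(p,'w7.png')
pts(p,'lid_handle',57);pts(p,'lid_top',33);pts(p,'pin_head',53)
E
```

```text
t 13.57 pos [500.2 398.3 222.4] yaxis [-0.66  -0.751  0.003] z [-0.002 -0.002 -1.   ] w 85.7 F [-0.5 -0.4  0.5] j [ 0.93  0.42  0.03  0.   -1.19 -0.08]
lid_handle 0.65 [283. 201.] [491.6 402.   57. ]
lid_top 0.91 [285. 197.] [489.3 400.4  33. ]
pin_head 0.6 [207. 199.] [546.6 463.2  53. ]
```

View pics/w7.png

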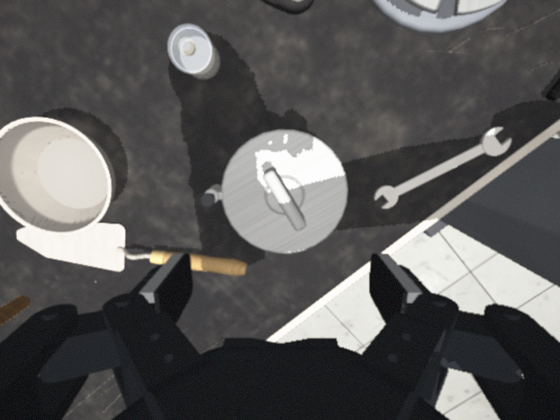

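The lid is centred near (285,192), its bar runs from (268,168) to (300,224), and the pin is at (209,194).

```bash
python3 - <<'E'
from h import *
s=arm.read_state()
p=shot('wrist')
a,b=on_z(p,(269,170),67),on_z(p,(299,223),67); print(a,b,(a+b)/2,np.linalg.norm(a-b),np.degrees(np.arctan2(*(a-b)[1::-1])))
g=cv2.cvtColor(p['frame'],cv2.COLOR_RGB2GRAY)
c=on_z(p,(285,190),33);print(c)
# lid top outline: fit circle by projecting candidates, edge strength
from scipy.optimize import minimize
gb=cv2.GaussianBlur(g.astype(float),(0,0),1.5);th=np.radians(np.arange(0,360,3))
best=None
for x in np.arange(478,508,1.):
  for y in np.arange(386,414,1.):
    def ring(r):
        q=np.array([proj(p,[x+r*np.cos(t),y+r*np.sin(t),33]) for t in th]); return cv2.remap(gb,q[:,0].astype(np.float32)[:,None],q[:,1].astype(np.float32)[:,None],1).ravel()
    v=np.median(ring(70)-ring(77)) if True else 0
    if best is None or v>best[0]: best=(v,x,y)
print(best)
h=models.tip_of(p,'pin_head')
for d in h[:2]:
    w=on_z(p,d['pixel'],53); print(d, w, np.hypot(*(w[:2]-best[1:])),np.degrees(np.arctan2(w[1]-best[2],w[0]-best[1])))
go([best[1],best[2],150],-10)
E
```

```text
[527.82563723 389.21931874  67.        ] [464.91784915 402.95365646  67.        ] [496.37174319 396.0864876   67.        ] 64.38960967634385 -12.315842072010682
[496.09343178 394.80981199  33.        ]
(np.float64(112.73932035948403), np.float64(491.0), np.float64(398.0))
{'pixel': [209.0, 199.2], 'score': 0.6} [546.26099513 461.05768734  53.        ] 83.84539054252915 48.77009482136573
cur psi -41.4 lin [-7.6  6.2 74.1] rot [-0.    -0.    -0.548]
```

Emit:
arm_command --rows '[{"grip": 1, "linear": [-5, 5, 50], "rot": [0, 0, -0.18]}, {"grip": 1, "linear": [-5, 5, 80], "rot": [0, 0, -0.36]}, {"grip": 1, "linear": [-5, 5, 100], "rot": [0, 0, -0.51]}, {"grip": 1, "linear": [-5, 5, 100], "rot": [0, 0, -0.51]}, {"grip": 1, "linear": [-5, 5, 100], "rot": [0, 0, -0.51]}]'

```text
clock: 14.5
position: [494.1, 398.4, 125.1]
ee_rot: [0.994, -0.107, 0.001, -0.001]
contact_force: [-0.2, -0.0, 0.7]
gripper_width: 84.9
grasp_force: 0.0
```

```bash
cat >> h.py <<'E'
def ringfit(p,x0,y0,z,r=73,n=12,th=None):
    gb=cv2.GaussianBlur(cv2.cvtColor(p['frame'],cv2.COLOR_RGB2GRAY).astype(float),(0,0),1.2);th=np.radians(np.arange(0,360,3) if th is None else th);best=(-1,)
    def ring(x,y,r):
        q=np.array([proj(p,[x+r*np.cos(t),y+r*np.sin(t),z]) for t in th],np.float32); return cv2.remap(gb,q[:,:1],q[:,1:],1).ravel()
    for x in np.arange(x0-n,x0+n+.1,1.):
        for y in np.arange(y0-n,y0+n+.1,1.):
            v=np.clip(ring(x,y,r-2.5)-ring(x,y,r+2.5),-20,60).mean()
            if v>best[0]: best=(v,x,y)
    return best
E
python3 - <<'E'
from h import *
st()
p=shot('wrist'); save(p,'w8.png')
print(ringfit(p,493,397,33)); 
pts(p,'lid_handle',57);pts(p,'pin_head',53)
go([493,397,39],-12)
E
```

```text
t 14.5 pos [494.1 398.4 125.1] yaxis [-0.212 -0.977 -0.002] z [ 0.002  0.001 -1.   ] w 84.9 F [-0.2 -0.   0.7] j [ 0.93  0.49 -0.11  0.   -0.97  0.42]
(np.float64(59.163376899107455), np.float64(493.0), np.float64(399.0))
lid_handle 0.6 [277. 225.] [491.3 401.9  57. ]
pin_head 0.86 [180. 169.] [546.8 461.8  53. ]
cur psi -12.2 lin [-0.6  1.9 86.3] rot [-0.002 -0.001 -0.003]
```

View pics/w8.png

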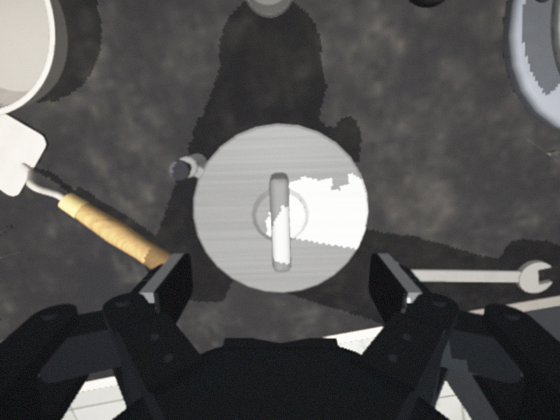

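The bar is vertical at column 280, so it lines up with the tool's x. Descend and grip.

Emit:
arm_command --rows '[{"grip": 1, "linear": [-1, 0, 50], "rot": [0, 0, 0]}, {"grip": 1, "linear": [-1, 0, 82], "rot": [0, 0, 0]}, {"grip": 1, "linear": [-1, 0, 86], "rot": [0, 0, 0]}, {"grip": 0, "linear": [-1, 0, 86], "rot": [0, 0, 0]}, {"grip": 0, "linear": [-1, 0, 86], "rot": [0, 0, 0]}, {"grip": 0, "linear": [-1, 0, 86], "rot": [0, 0, 0]}, {"grip": 0, "linear": [-1, 0, 86], "rot": [0, 0, 0]}, {"grip": 0, "linear": [-1, 0, 86], "rot": [0, 0, 0]}, {"grip": 0, "linear": [-1, 0, 86], "rot": [0, 0, 0]}]'

```text
clock: 15.78
position: [492.8, 399.0, 38.9]
ee_rot: [0.994, -0.105, 0.001, -0.001]
contact_force: [-0.5, 0.7, 6.3]
gripper_width: 13.1
grasp_force: 60.6
```

Emit:
arm_command --rows '[{"grip": 0, "linear": [0, 0, -20], "rot": [0, 0, 0]}, {"grip": 0, "linear": [0, 0, -70], "rot": [0, 0, 0]}, {"grip": 0, "linear": [0, 0, -110], "rot": [0, 0, 0]}, {"grip": 0, "linear": [0, 0, -110], "rot": [0, 0, 0]}, {"grip": 0, "linear": [0, 0, -110], "rot": [0, 0, 0]}]'

```text
clock: 16.4
position: [490.8, 397.0, 145.2]
ee_rot: [0.994, -0.106, -0.002, 0.002]
contact_force: [0.5, -0.1, -4.2]
gripper_width: 13.2
grasp_force: 59.2
```

```bash
python3 - <<'E'
from h import *
st()
s=arm.read_state();P=s['position']
p=shot('wrist'); save(p,'w9.png')
for dz in (-8,-6,-4): print(dz,ringfit(p,P[0],P[1],P[2]+dz,n=8))
pts(p,'pin_head',P[2]+14)
go([586,99,160],20)
E
```

```text
t 16.4 pos [490.8 397.  145.2] yaxis [-0.211 -0.977  0.004] z [-0.004 -0.003 -1.   ] w 13.2 F [ 0.5 -0.1 -4.2] j [ 0.94  0.47 -0.09 -0.   -1.02  0.42]
-8 (np.float64(33.61600296495563), np.float64(490.8492725416248), np.float64(396.9895553804762))
-6 (np.float64(32.51326604525504), np.float64(490.8492725416248), np.float64(396.9895553804762))
-4 (np.float64(29.51552558455798), np.float64(489.8492725416248), np.float64(396.9895553804762))
pin_head 0.63 [115. 189.] [545.6 459.  159.2]
cur psi -12.2 lin [155.6 271.3 -14.3] rot [ 0.004  0.005 -0.561]
```

View pics/w9.png

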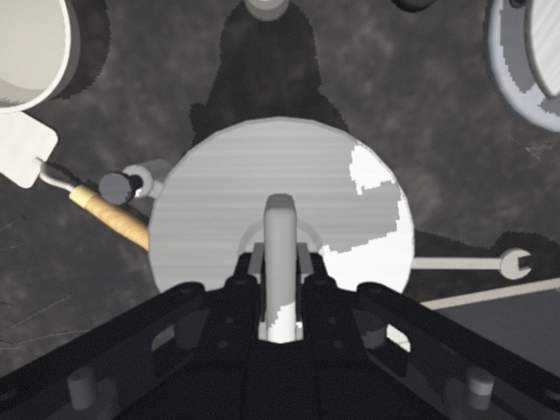

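The lid is held centred and level. Carry it over the jar and turn it to about 22°.

Emit:
arm_command --rows '[{"grip": 0, "linear": [5, 10, -20], "rot": [0, 0, 0]}, {"grip": 0, "linear": [30, 53, -22], "rot": [0, 0, 0]}, {"grip": 0, "linear": [56, 98, -22], "rot": [0, 0, -0.1]}, {"grip": 0, "linear": [82, 143, -22], "rot": [0, 0, -0.2]}, {"grip": 0, "linear": [108, 188, -22], "rot": [0, 0, -0.3]}, {"grip": 0, "linear": [134, 233, -22], "rot": [0, 0, -0.4]}, {"grip": 0, "linear": [154, 269, -22], "rot": [0, 0, -0.5]}, {"grip": 0, "linear": [154, 271, -22], "rot": [0, 0, -0.6]}, {"grip": 0, "linear": [154, 271, -22], "rot": [0, 0, -0.6]}, {"grip": 0, "linear": [154, 271, -22], "rot": [0, 0, -0.6]}]'

```text
clock: 17.75
position: [585.5, 101.3, 168.8]
ee_rot: [0.981, 0.192, -0.001, 0.0]
contact_force: [-0.0, 0.2, -3.9]
gripper_width: 12.8
grasp_force: 59.4
```

```bash
python3 - <<'E'
from h import *
st()
s=arm.read_state();P=s['position']
p=shot('wrist'); save(p,'w10.png')
print(ringfit(p,P[0],P[1],P[2]-6,n=6), 'collar',ringfit(p,586,99,44,r=92,n=8,th=np.arange(-20,110,3)))
go([586,99,120],22)
E
```

```text
t 17.75 pos [585.5 101.3 168.8] yaxis [ 0.378 -0.926 -0.   ] z [-0.002 -0.001 -1.   ] w 12.8 F [-0.   0.2 -3.9] j [ 0.44  0.38 -0.16 -0.   -1.03  1.51]
(np.float64(27.985100096290346), np.float64(583.4968461547375), np.float64(100.29820009714018)) collar (np.float64(48.9473575430199), np.float64(588.0), np.float64(101.0))
cur psi 22.2 lin [-0.5  2.5 49.1] rot [-0.     0.001  0.004]
```

View pics/w10.png

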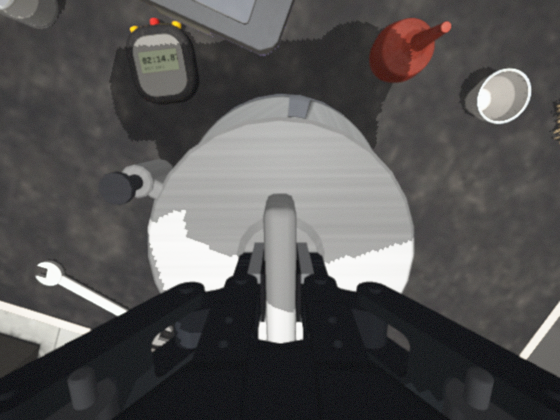

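```bash
python3 - <<'E'
from h import *
q=imaging.get_image('wrist')
def load(n,pos,y,z):
    p=dict(q);p['frame']=cv2.imread('pics/'+n)[:,:,::-1].copy()
    T=np.eye(4);y=np.array(y);z=np.array(z);z/=np.linalg.norm(z);x=np.cross(y,z);x/=np.linalg.norm(x);T[:3,:3]=np.stack([x,np.cross(z,x),z],1);T[:3,3]=pos;p['c2w']=T@np.array(q['T_tool_cam']);return p
for n,pos,y,z in [('w6.png',[561,113.5,191.8],[-.409,-.912,-.008],[.01,.004,-1.]),('w5.png',[589.1,98.2,182.6],[-.409,-.912,-.009],[.013,.004,-1.]),('w4.png',[584.1,97.1,163.9],[-.409,-.913,.003],[-.004,-.002,-1.])]:
    p=load(n,pos,y,z)
    print(n,ringfit(p,586,99,44,r=92,n=8,th=np.arange(-100,110,3)))
E
```

```text
w6.png (np.float64(59.645068278509335), np.float64(586.0), np.float64(100.0))
w5.png (np.float64(59.42434021186249), np.float64(589.0), np.float64(98.0))
w4.png (np.float64(60.0), np.float64(587.0), np.float64(99.0))
```

Emit:
arm_command --rows '[{"grip": 0, "linear": [0, 2.5, 20], "rot": [0, 0, 0]}, {"grip": 0, "linear": [0, 2.5, 45], "rot": [0, 0, 0]}, {"grip": 0, "linear": [0, 2.5, 50], "rot": [0, 0, 0]}, {"grip": 0, "linear": [0, 2.5, 54], "rot": [0, 0, 0]}, {"grip": 0, "linear": [0, 2.5, 58], "rot": [0, 0, 0]}]'

```text
clock: 18.48
position: [587.6, 99.1, 112.7]
ee_rot: [0.981, 0.193, 0.001, -0.0]
contact_force: [0.5, 0.3, -4.0]
gripper_width: 13.0
grasp_force: 59.3
```

```bash
python3 - <<'E'
from h import *
st(); go([586.5,99,103.4],22); print(arm.read_state()['wrist_torque'])
E
```

```text
t 18.48 pos [587.6  99.1 112.7] yaxis [ 0.379 -0.925  0.   ] z [ 0.002  0.001 -1.   ] w 13.0 F [ 0.5  0.3 -4. ] j [ 0.44  0.44 -0.22  0.   -0.9   1.52]
cur psi 22.3 lin [-1.1 -0.3  9.3] rot [ 0.    -0.002  0.005]
[-0.01164658  0.05429399 -0.01835993]
```

Below the rim top without contact (underside at about 74 mm). Continue.

Emit:
arm_command --rows '[{"grip": 0, "linear": [-1, 0, 3], "rot": [0, 0, 0]}, {"grip": 0, "linear": [-1, 0, 6], "rot": [0, 0, 0]}, {"grip": 0, "linear": [-1, 0, 9], "rot": [0, 0, 0]}, {"grip": 0, "linear": [-1, 0, 10], "rot": [0, 0, 0]}]'

```text
clock: 18.98
position: [586.2, 98.2, 103.4]
ee_rot: [0.981, 0.193, 0.0, 0.0]
contact_force: [-4.9, -0.8, 7.6]
gripper_width: 13.3
grasp_force: 60.9
```

```bash
python3 - <<'E'
from h import *
st(); print(arm.read_state()['wrist_torque'])
E
```

```text
t 18.98 pos [586.2  98.2 103.4] yaxis [ 0.379 -0.925  0.001] z [ 0.001 -0.    -1.   ] w 13.3 F [-4.9 -0.8  7.6] j [ 0.44  0.45 -0.24  0.   -0.88  1.52]
[ 0.06067317  1.37451852 -0.02778605]
```

Emit:
arm_command --rows '[{"grip": 0, "linear": [-1, 0, 0], "rot": [0, 0, -0.1]}, {"grip": 0, "linear": [-1, 0, 0.5], "rot": [0, 0, -0.2]}, {"grip": 0, "linear": [-1, 0, 1], "rot": [0, 0, -0.3]}, {"grip": 0, "linear": [-1, 0, 2], "rot": [0, 0, -0.31]}, {"grip": 0, "linear": [-1, 0, 3], "rot": [0, 0, -0.31]}]'

```text
clock: 19.6
position: [587.1, 98.4, 101.1]
ee_rot: [0.94, 0.342, 0.003, 0.0]
contact_force: [-0.5, -1.2, 9.2]
gripper_width: 13.1
grasp_force: 61.1
```

```bash
python3 - <<'E'
from h import *
st(); print(arm.read_state()['wrist_torque'])
go([586.5,99,93.4],40)
E
```

```text
t 19.6 pos [587.1  98.4 101.1] yaxis [ 0.642 -0.766  0.002] z [ 0.005  0.001 -1.   ] w 13.1 F [-0.5 -1.2  9.2] j [ 0.44  0.45 -0.24  0.   -0.87  1.83]
[0.50773593 0.17211551 0.00423401]
cur psi 40.0 lin [-0.1 -0.8  7.7] rot [ 0.002 -0.005 -0.001]
```

Emit:
arm_command --rows '[{"grip": 0, "linear": [0, 0, 0], "rot": [0, 0, -0.05]}, {"grip": 0, "linear": [0, 0, 0], "rot": [0, 0, -0.09]}, {"grip": 0, "linear": [0, 0, 0.5], "rot": [0, 0, -0.09]}]'

```text
clock: 19.98
position: [587.7, 99.3, 100.6]
ee_rot: [0.925, 0.381, 0.004, -0.0]
contact_force: [1.4, 2.9, 8.0]
gripper_width: 12.9
grasp_force: 67.3
```

```bash
python3 - <<'E'
from h import *
st(); print(arm.read_state()['wrist_torque'])
P=arm.read_state()['position']
p=shot('wrist'); save(p,'w11.png')
for dz in (-8,-6,-4,-2,0): print(dz,ringfit(p,P[0],P[1],P[2]+dz,n=5))
E
```

```text
t 19.98 pos [587.7  99.3 100.6] yaxis [ 0.705 -0.71   0.002] z [ 0.007  0.004 -1.   ] w 12.9 F [1.4 2.9 8. ] j [ 0.44  0.45 -0.24 -0.   -0.87  1.91]
[ 0.9433525  -0.42766658 -1.57787524]
-8 (np.float64(25.34865126360122), np.float64(585.6564334448708), np.float64(96.30470877232038))
-6 (np.float64(24.96616740912842), np.float64(585.6564334448708), np.float64(97.30470877232038))
-4 (np.float64(21.040487674245984), np.float64(585.6564334448708), np.float64(98.30470877232038))
-2 (np.float64(18.42604743958909), np.float64(583.6564334448708), np.float64(97.30470877232038))
0 (np.float64(17.502782004222826), np.float64(587.6564334448708), np.float64(94.30470877232038))
```

Emit:
arm_command --rows '[{"grip": 0, "linear": [0, 0, 0], "rot": [0, 0, 0.04]}, {"grip": 0, "linear": [0, 0, 0.5], "rot": [0, 0, 0.08]}, {"grip": 0, "linear": [0, 0, 1.5], "rot": [0, 0, 0.1]}]'

```text
clock: 20.4
position: [585.6, 99.1, 96.8]
ee_rot: [0.941, 0.337, 0.001, -0.0]
contact_force: [0.4, 3.7, -1.9]
gripper_width: 12.9
grasp_force: 59.8
```

```bash
python3 - <<'E'
from h import *
st(); print(arm.read_state()['wrist_torque'])
E
```

```text
t 20.4 pos [585.6  99.1  96.8] yaxis [ 0.635 -0.773 -0.   ] z [ 0.002  0.002 -1.   ] w 12.9 F [ 0.4  3.7 -1.9] j [ 0.44  0.46 -0.25 -0.   -0.87  1.82]
[ 1.56908936 -0.49660523  0.14337376]
```

View pics/w11.png

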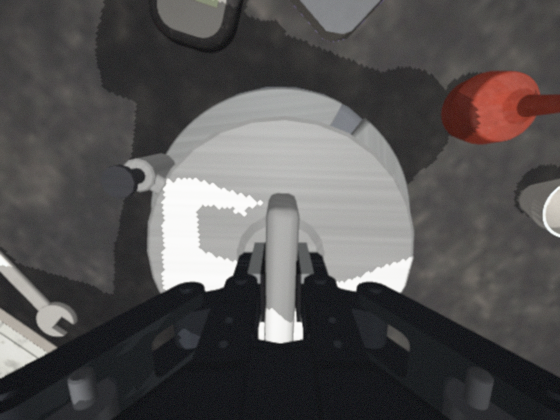

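The lid is dropping (96.8 mm, hardly any force). Keep lowering.

Emit:
arm_command --rows '[{"grip": 0, "linear": [0, 0, 1.5], "rot": [0, 0, 0]}, {"grip": 0, "linear": [0, 0, 3], "rot": [0, 0, 0]}, {"grip": 0, "linear": [0, 0, 4], "rot": [0, 0, 0]}]'

```text
clock: 20.78
position: [585.9, 99.1, 93.6]
ee_rot: [0.941, 0.338, 0.001, -0.0]
contact_force: [-0.9, 7.4, 4.3]
gripper_width: 12.7
grasp_force: 60.7
```

```bash
python3 - <<'E'
from h import *
st(); print(arm.read_state()['wrist_torque'])
E
```

```text
t 20.77 pos [585.9  99.1  93.6] yaxis [ 0.636 -0.772  0.   ] z [ 0.002  0.001 -1.   ] w 12.7 F [-0.9  7.4  4.3] j [ 0.44  0.46 -0.25 -0.   -0.86  1.82]
[ 2.10464387  0.15630317 -0.00874263]
```

Emit:
arm_command --rows '[{"grip": 0, "linear": [0.6, -0.8, 0.4], "rot": [0, 0, 0.13]}, {"grip": 0, "linear": [0.6, -0.8, 1.0], "rot": [0, 0, 0.26]}, {"grip": 0, "linear": [0.6, -0.8, 1.7], "rot": [0, 0, 0.39]}, {"grip": 0, "linear": [0.6, -0.8, 2.3], "rot": [0, 0, 0.52]}]'

```text
clock: 21.28
position: [586.3, 99.9, 92.5]
ee_rot: [0.996, 0.084, 0.002, -0.0]
contact_force: [1.1, 4.8, 4.8]
gripper_width: 13.0
grasp_force: 61.3
```

```bash
python3 - <<'E'
from h import *
st(); print(arm.read_state()['wrist_torque'])
E
```

```text
t 21.27 pos [586.3  99.9  92.5] yaxis [ 0.167 -0.986  0.   ] z [ 0.004  0.    -1.   ] w 13.0 F [1.1 4.8 4.8] j [ 0.44  0.46 -0.25  0.   -0.85  1.3 ]
[ 1.34239811 -0.1300278   0.47692897]
```

Emit:
arm_command --rows '[{"grip": 0, "linear": [0, -0.5, 0.5], "rot": [0, 0, 0.13]}, {"grip": 0, "linear": [0, -0.5, 1.2], "rot": [0, 0, 0.26]}, {"grip": 0, "linear": [0, -0.5, 1.9], "rot": [0, 0, 0.39]}, {"grip": 0, "linear": [0, -0.5, 2.5], "rot": [0, 0, 0.52]}, {"grip": 0, "linear": [0, -0.5, 3.2], "rot": [0, 0, 0.65]}]'

```text
clock: 21.9
position: [587.2, 100.1, 89.1]
ee_rot: [0.971, -0.239, 0.003, -0.001]
contact_force: [2.3, 3.2, 4.2]
gripper_width: 13.1
grasp_force: 60.9
```

```bash
python3 - <<'E'
from h import *
st(); print(arm.read_state()['wrist_torque'])
E
```

```text
t 21.9 pos [587.2 100.1  89.1] yaxis [-0.464 -0.886 -0.003] z [ 0.005  0.    -1.   ] w 13.1 F [2.3 3.2 4.2] j [ 0.44  0.47 -0.25  0.   -0.85  0.65]
[ 0.84664523 -0.72817084  0.49656263]
```

Emit:
arm_command --rows '[{"grip": 0, "linear": [0, 0, 0.6], "rot": [0, 0, 0.1]}, {"grip": 0, "linear": [0, 0, 1.0], "rot": [0, 0, 0.2]}, {"grip": 0, "linear": [0, 0, 1.0], "rot": [0, 0, 0.3]}, {"grip": 0, "linear": [0, 0, 1.0], "rot": [0, 0, 0.35]}, {"grip": 0, "linear": [0, 0, 1.0], "rot": [0, 0, 0.35]}]'

```text
clock: 22.52
position: [588.0, 99.2, 88.2]
ee_rot: [0.916, -0.402, 0.003, -0.001]
contact_force: [5.9, 0.4, 1.8]
gripper_width: 12.9
grasp_force: 61.8
```

```bash
python3 - <<'E'
from h import *
st(); print(arm.read_state()['wrist_torque']);go([586,99,88])
E
```

```text
t 22.52 pos [588.   99.2  88.2] yaxis [-0.736 -0.677 -0.004] z [ 0.006 -0.001 -1.   ] w 12.9 F [5.9 0.4 1.8] j [ 0.44  0.47 -0.25  0.01 -0.84  0.3 ]
[-0.17290122 -1.53711099  0.78253619]
cur psi -47.4 lin [-1.2  1.6  0.1] rot [-0.004 -0.005  0.   ]
```

Emit:
arm_command --rows '[{"grip": 0, "linear": [0.5, 0.5, 0.2], "rot": [0, 0, 0.04]}, {"grip": 0, "linear": [0.5, 0.5, 0.2], "rot": [0, 0, 0.08]}, {"grip": 0, "linear": [0.5, 0.5, 0.2], "rot": [0, 0, 0.08]}]'

```text
clock: 22.9
position: [588.1, 98.9, 88.2]
ee_rot: [0.901, -0.435, 0.004, -0.0]
contact_force: [5.6, 1.5, 2.3]
gripper_width: 12.9
grasp_force: 95.7
```

```bash
python3 - <<'E'
from h import *
st(); print(arm.read_state()['wrist_torque']);go([586,99,88])
E
```

```text
t 22.9 pos [588.1  98.9  88.2] yaxis [-0.783 -0.622 -0.004] z [ 0.007 -0.002 -1.   ] w 12.9 F [5.6 1.5 2.3] j [ 0.44  0.47 -0.25  0.01 -0.84  0.23]
[ 0.21538923 -1.2715091   2.44559485]
cur psi -51.5 lin [-1.4  1.6  0.2] rot [-0.004 -0.006  0.   ]
```

Emit:
arm_command --rows '[{"grip": 0, "linear": [0, 0, 0], "rot": [0, 0, -0.03]}, {"grip": 0.6, "linear": [0, 0, 0], "rot": [0, 0, -0.03]}, {"grip": 0.6, "linear": [0, 0, 0], "rot": [0, 0, -0.03]}, {"grip": 0.6, "linear": [0, 0, 0], "rot": [0, 0, -0.03]}, {"grip": 0.6, "linear": [0, 0, -60], "rot": [0, 0, -0.03]}, {"grip": 0.6, "linear": [-15, 0, -110], "rot": [0, 0, -0.03]}, {"grip": 0.6, "linear": [-25, 0, -110], "rot": [0, 0, -0.03]}, {"grip": 0.6, "linear": [-25, 0, -110], "rot": [0, 0, -0.03]}]'

```text
clock: 23.9
position: [568.5, 118.6, 195.7]
ee_rot: [0.904, -0.427, -0.001, 0.0]
contact_force: [-0.7, -0.3, -0.2]
gripper_width: 51.0
grasp_force: 0.0
```

```bash
python3 - <<'E'
from h import *
st()
p=shot('wrist'); save(p,'w12.png')
print(ringfit(p,587,99,82,n=8)); b=on_z
pts(p,'pin_head',102,2);pts(p,'lid_handle',106);pts(p,'mallet_grip',24);pts(p,'mallet_face',0)
p=shot('top'); pts(p,'mallet_grip',24)
go([430,-146,200])
E
```

```text
t 23.9 pos [568.5 118.6 195.7] yaxis [-0.772 -0.636  0.001] z [-0.001  0.    -1.   ] w 51.0 F [-0.7 -0.3 -0.2] j [ 0.48  0.34 -0.16 -0.   -1.08  0.21]
(np.float64(38.871174789283344), np.float64(588.0), np.float64(103.0))
pin_head 0.59 [178. 132.] [669.5 120.4 102. ]
lid_handle 0.58 [276. 182.] [587.7 101.5 106. ]
mallet_grip 0.54 [372. 261.] [ 433.7 -146.1   24. ]
cur psi -50.6 lin [115.3 275.5  -4.3] rot [0.002 0.    0.   ]
```

View pics/w12.png

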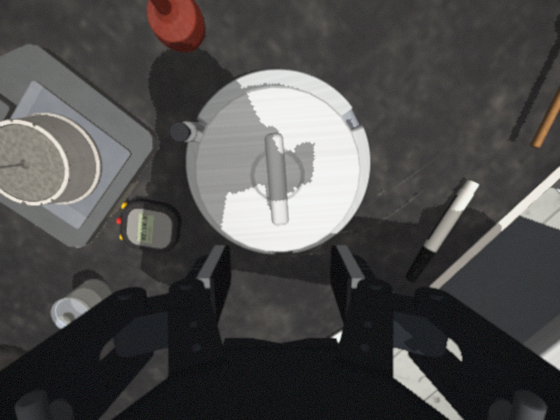

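The lid is home: the bar is at about −46° and the pin at (178,132), 14° in the world, right over the slot. Next the mallet.

Emit:
arm_command --rows '[{"grip": 0.6, "linear": [24, 55, 0], "rot": [0, 0, 0]}, {"grip": 1, "linear": [48, 110, 0], "rot": [0, 0, 0]}, {"grip": 1, "linear": [72, 166, 0], "rot": [0, 0, 0.1]}, {"grip": 1, "linear": [96, 222, 0], "rot": [0, 0, 0.2]}, {"grip": 1, "linear": [120, 278, 0], "rot": [0, 0, 0.2]}, {"grip": 1, "linear": [120, 278, 0], "rot": [0, 0, 0.2]}, {"grip": 1, "linear": [120, 278, 0], "rot": [0, 0, 0.2]}]'

```text
clock: 25.12
position: [431.5, -151.1, 196.2]
ee_rot: [0.857, -0.515, 0.0, -0.0]
contact_force: [-0.8, 0.2, 0.5]
gripper_width: 85.3
grasp_force: 0.0
```

```bash
python3 - <<'E'
from h import *
st()
p=shot('wrist'); save(p,'w13.png')
pts(p,'mallet_grip',24,2);pts(p,'mallet_face',0,2)
print([d['rect'] for d in models.spot_in(p,'mallet_grip')[:1]])
E
```

```text
t 25.12 pos [ 431.5 -151.1  196.2] yaxis [-0.883 -0.469 -0.   ] z [ 0. -0. -1.] w 85.3 F [-0.8  0.2  0.5] j [ 0.02  0.13 -0.44  0.   -1.    0.47]
mallet_grip 0.94 [282. 196.] [ 427.3 -147.7   24. ]
mallet_face 0.65 [284. 154.] [ 445.7 -187.     0. ]
[[275.8, 144.9, 298.9, 260.0]]
```

View pics/w13.png

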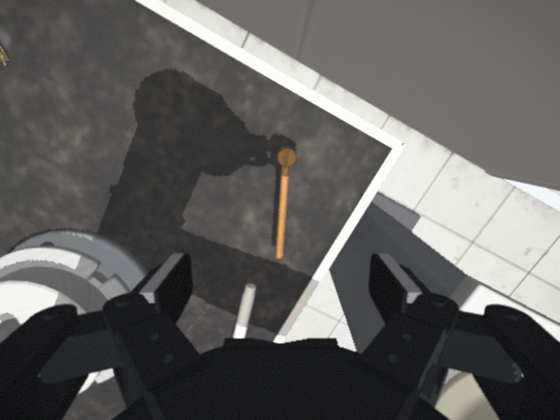

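The mallet handle runs from (279,257) to (286,167), and its head is at (287,157).

```bash
python3 - <<'E'
from h import *
p=shot('wrist')
a,b,h=on_z(p,(279,257),26),on_z(p,(286,168),26),on_z(p,(287.5,157),48); print(a,b,h)
d=(h-a)[:2]; print('len',np.linalg.norm(d),'ang',np.degrees(np.arctan2(d[1],d[0])))
u=d/np.linalg.norm(d); g=h[:2]-45*u; print('grip',g)
go([g[0],g[1],7],np.degrees(np.arctan2(d[1],d[0])))
E
```

```text
[397.58753779 -82.22728847  26.        ] [ 439.00486987 -175.46996113   26.        ] [ 444.47933939 -187.81608191   48.        ]
len 115.53282804584727 ang -66.05407534398833
grip [ 426.21499749 -146.68928025]
cur psi -61.9 lin [ -5.5   3.4 189. ] rot [0.    0.    0.073]
```

Emit:
arm_command --rows '[{"grip": 1, "linear": [-5, 3, 55], "rot": [0, 0, 0.073]}, {"grip": 1, "linear": [-5, 3, 115], "rot": [0, 0, 0.073]}, {"grip": 1, "linear": [-5, 3, 170], "rot": [0, 0, 0.073]}, {"grip": 1, "linear": [-5, 3, 188], "rot": [0, 0, 0.073]}, {"grip": 1, "linear": [-5, 3, 190], "rot": [0, 0, 0.073]}, {"grip": 0, "linear": [-5, 3, 190], "rot": [0, 0, 0.073]}, {"grip": 0, "linear": [-5, 3, 190], "rot": [0, 0, 0.073]}, {"grip": 0, "linear": [-5, 3, 190], "rot": [0, 0, 0.073]}, {"grip": 0, "linear": [-5, 3, 190], "rot": [0, 0, 0.073]}, {"grip": 0, "linear": [-5, 3, 190], "rot": [0, 0, 0.073]}]'

```text
clock: 26.62
position: [426.5, -147.9, 6.6]
ee_rot: [0.838, -0.546, 0.0, -0.0]
contact_force: [-0.3, 2.1, 2.9]
gripper_width: 7.7
grasp_force: 58.5
```

Emit:
arm_command --rows '[{"grip": 0, "linear": [0, 0, 0], "rot": [0, 0, 0]}, {"grip": 0, "linear": [0, 0, -30], "rot": [0, 0, 0]}, {"grip": 0, "linear": [0, 0, -90], "rot": [0, 0, 0]}, {"grip": 0, "linear": [0, 0, -150], "rot": [0, 0, 0]}, {"grip": 0, "linear": [0, 0, -180], "rot": [0, 0, 0]}, {"grip": 0, "linear": [0, 0, -180], "rot": [0, 0, 0]}]'

```text
clock: 27.38
position: [427.4, -147.9, 188.3]
ee_rot: [0.838, -0.546, 0.002, -0.002]
contact_force: [-0.7, -0.4, -1.1]
gripper_width: 7.6
grasp_force: 58.8
```

```bash
python3 - <<'E'
from h import *
st(); P=arm.read_state()['position']
p=shot('wrist'); save(p,'w14.png')
pts(p,'mallet_grip',P[2]+19,1);pts(p,'mallet_face',P[2]-5)
go([657,76,190],75)
E
```

```text
t 27.38 pos [ 427.4 -147.9  188.3] yaxis [-0.915 -0.404 -0.005] z [ 0.006  0.    -1.   ] w 7.6 F [-0.7 -0.4 -1.1] j [ 0.03  0.13 -0.46  0.   -0.97  0.39]
mallet_grip 0.97 [278. 275.] [ 428.8 -148.6  207.3]
mallet_face 0.76 [280. 172.] [ 445.9 -189.1  183.3]
cur psi -66.2 lin [-111.1 -302.5   -6.1] rot [-1.000e-03  4.000e-03 -2.464e+00]
```

View pics/w14.png

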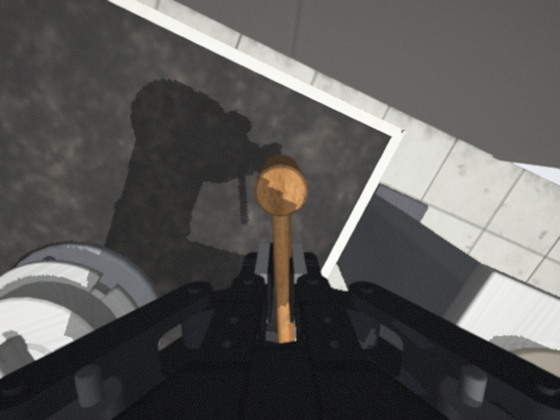

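The mallet is held straight, with its head 45 mm ahead along tool x.

Emit:
arm_command --rows '[{"grip": 0, "linear": [-12, -33, 0], "rot": [0, 0, -0.18]}, {"grip": 0, "linear": [-24, -66, 0], "rot": [0, 0, -0.36]}, {"grip": 0, "linear": [-36, -99, 0], "rot": [0, 0, -0.54]}, {"grip": 0, "linear": [-48, -131, 0], "rot": [0, 0, -0.72]}, {"grip": 0, "linear": [-60, -164, 0], "rot": [0, 0, -0.9]}, {"grip": 0, "linear": [-72, -197, 0], "rot": [0, 0, -1.08]}, {"grip": 0, "linear": [-84, -230, 0], "rot": [0, 0, -1.26]}, {"grip": 0, "linear": [-96, -262, 0], "rot": [0, 0, -1.44]}, {"grip": 0, "linear": [-108, -295, 0], "rot": [0, 0, -1.62]}, {"grip": 0, "linear": [-111, -302, 0], "rot": [0, 0, -1.8]}]'

```text
clock: 28.78
position: [657.9, 77.0, 182.2]
ee_rot: [0.947, 0.32, -0.003, -0.0]
contact_force: [-0.7, -0.4, -1.0]
gripper_width: 7.6
grasp_force: 58.8
```

Emit:
arm_command --rows '[{"grip": 0, "linear": [0, 0, 0], "rot": [0, 0, -0.17]}, {"grip": 0, "linear": [0, 0, 0], "rot": [0, 0, -0.34]}, {"grip": 0, "linear": [0, 0, 0], "rot": [0, 0, -0.51]}, {"grip": 0, "linear": [0, 0, 0], "rot": [0, 0, -0.66]}, {"grip": 0, "linear": [0, 0, 0], "rot": [0, 0, -0.66]}, {"grip": 0, "linear": [0, 0, 0], "rot": [0, 0, -0.66]}]'

```text
clock: 29.52
position: [657.2, 75.5, 184.6]
ee_rot: [0.795, 0.606, -0.001, -0.0]
contact_force: [0.3, -1.0, -1.0]
gripper_width: 7.6
grasp_force: 58.8
```

```bash
python3 - <<'E'
from h import *
st(); s=arm.read_state();P=s['position'];X=R.from_quat(s['ee_rot']).as_matrix()[:,0]
print('head at',P+44*X)
p=shot('wrist'); save(p,'w15.png')
pts(p,'pin_head',102,2);pts(p,'lid_handle',106);pts(p,'mallet_face',P[2]-6.6)
for n in ('scene','top'):
    p=shot(n);pts(p,'pin_head',102,2);pts(p,'lid_handle',106)
pin=np.array([669,120]); a=np.radians(75)
go([pin[0]-44*np.cos(a),pin[1]-44*np.sin(a),130],75)
E
```

```text
t 29.52 pos [657.2  75.5 184.6] yaxis [ 0.964 -0.265 -0.002] z [-0.003 -0.001 -1.   ] w 7.6 F [ 0.3 -1.  -1. ] j [ 0.36  0.48  0.04 -0.   -1.13  2.52]
head at [668.87977972 117.97408643 184.5065752 ]
pin_head 0.66 [284. 157.] [671.8 119.2 102. ]
lid_handle 0.67 [186. 213.] [587.7  97.9 106. ]
mallet_face 0.7 [281. 170.] [669.6 120.1 178. ]
pin_head 0.37 [255. 237.] [667.4 113.7 102. ]
lid_handle 0.79 [275. 213.] [584.7  99.5 106. ]
pin_head 0.43 [276. 182.] [681.8 127.3 102. ]
lid_handle 0.75 [288. 210.] [593.9  99.7 106. ]
cur psi 74.8 lin [ 1.7 -0.6 56.3] rot [ 0.    -0.    -0.004]
```

Emit:
arm_command --rows '[{"grip": 0, "linear": [1.5, 0, 30], "rot": [0, 0, 0]}, {"grip": 0, "linear": [1.5, 0, 55], "rot": [0, 0, 0]}, {"grip": 0, "linear": [1.5, 0, 55], "rot": [0, 0, 0]}, {"grip": 0, "linear": [1.5, 0, 55], "rot": [0, 0, 0]}]'

```text
clock: 30.52
position: [658.9, 77.2, 132.4]
ee_rot: [0.794, 0.607, 0.001, 0.001]
contact_force: [0.9, -0.3, -0.8]
gripper_width: 7.6
grasp_force: 58.8
```

```bash
python3 - <<'E'
from h import *
st(); s=arm.read_state();P=s['position'];X=R.from_quat(s['ee_rot']).as_matrix()[:,0]
print('head at',P+44*X)
p=shot('wrist'); 
pts(p,'pin_head',102,2);pts(p,'mallet_face',P[2]-6.6)
E
```

```text
t 30.52 pos [658.9  77.2 132.4] yaxis [ 0.965 -0.262  0.002] z [ 0.002  0.    -1.   ] w 7.6 F [ 0.9 -0.3 -0.8] j [ 0.36  0.52 -0.02  0.   -1.02  2.52]
head at [670.44029736 119.70157024 132.42575782]
mallet_face 0.95 [279. 172.] [669.9 121.  125.8]
```

Emit:
arm_command --rows '[{"grip": 0, "linear": [0, 0, 33], "rot": [0, 0, 0]}, {"grip": 0, "linear": [0, 0, 10], "rot": [0, 0, 0]}, {"grip": 0, "linear": [0, 0, 10], "rot": [0, 0, 0]}]'

```text
clock: 31.05
position: [659.9, 77.6, 123.9]
ee_rot: [0.794, 0.607, 0.003, 0.001]
contact_force: [0.3, -0.7, -1.0]
gripper_width: 7.6
grasp_force: 58.8
```

```bash
python3 - <<'E'
from h import *
st(); s=arm.read_state();P=s['position'];X=R.from_quat(s['ee_rot']).as_matrix()[:,0]
print('head at',P+44*X)
p=shot('wrist'); 
pts(p,'pin_head',102,2);pts(p,'mallet_face',P[2]-6.6);pts(p,'mallet_grip',P[2]+19);pts(p,'lid_handle',106)
E
```

```text
t 31.05 pos [659.9  77.6 123.9] yaxis [ 0.965 -0.262  0.005] z [ 0.006  0.001 -1.   ] w 7.6 F [ 0.3 -0.7 -1. ] j [ 0.36  0.53 -0.03  0.   -1.    2.52]
head at [671.431761   120.04048503 123.98163774]
mallet_face 0.74 [281. 175.] [671.8 119.8 117.3]
mallet_grip 0.66 [280. 274.] [660.1  79.9 142.9]
lid_handle 0.64 [148. 243.] [587.6 100.5 106. ]
```

Emit:
arm_command --rows '[{"grip": 0, "linear": [-1, 0, 27], "rot": [0, 0, 0]}, {"grip": 0, "linear": [-1, 0, 28], "rot": [0, 0, 0]}]'

```text
clock: 31.55
position: [659.2, 76.4, 93.5]
ee_rot: [0.794, 0.607, 0.001, 0.001]
contact_force: [0.4, 2.0, 2.7]
gripper_width: 7.5
grasp_force: 59.2
```

```bash
python3 - <<'E'
from h import *
st(); s=arm.read_state();print(s['wrist_torque'])
E
```

```text
t 31.55 pos [659.2  76.4  93.5] yaxis [ 0.965 -0.262  0.003] z [ 0.003  0.    -1.   ] w 7.5 F [0.4 2.  2.7] j [ 0.36  0.56 -0.06  0.   -0.94  2.52]
[ 0.40963071 -0.18548165 -0.02368366]
```

Emit:
arm_command --rows '[{"grip": 0, "linear": [0, 0, -18], "rot": [0, 0, 0]}, {"grip": 0, "linear": [0, 0, -18], "rot": [0, 0, 0]}, {"grip": 0, "linear": [0, 0, 3], "rot": [0, 0, 0]}, {"grip": 0, "linear": [0, 0, 3], "rot": [0, 0, 0]}]'

```text
clock: 32.05
position: [659.6, 76.1, 92.1]
ee_rot: [0.794, 0.607, 0.002, 0.001]
contact_force: [1.9, -1.1, 2.9]
gripper_width: 8.0
grasp_force: 59.6
```

```bash
python3 - <<'E'
from h import *
st(); s=arm.read_state();print(s['wrist_torque'])
E
```

```text
t 32.05 pos [659.6  76.1  92.1] yaxis [ 0.965 -0.262  0.005] z [ 0.005  0.    -1.   ] w 8.0 F [ 1.9 -1.1  2.9] j [ 0.36  0.56 -0.07  0.   -0.94  2.52]
[-0.0098744 -0.3176176 -0.0400012]
```

Emit:
arm_command --rows '[{"grip": 0, "linear": [0, 0, -40], "rot": [0, 0, 0]}, {"grip": 0, "linear": [0, -30, -80], "rot": [0, 0, 0]}, {"grip": 0, "linear": [0, -90, -80], "rot": [0, 0, 0]}, {"grip": 0, "linear": [0, -130, -80], "rot": [0, 0, 0]}, {"grip": 0, "linear": [0, -130, -80], "rot": [0, 0, 0]}, {"grip": 0, "linear": [0, -130, -80], "rot": [0, 0, 0]}]'

```text
clock: 32.8
position: [532.9, 110.4, 170.7]
ee_rot: [0.794, 0.607, 0.0, 0.0]
contact_force: [-0.2, 0.2, 0.1]
gripper_width: 8.0
grasp_force: 59.1
```

```bash
python3 - <<'E'
from h import *
st(); s=arm.read_state();P=s['position'];X=R.from_quat(s['ee_rot']).as_matrix()[:,0]
p=shot('wrist'); save(p,'w16.png')
pts(p,'pin_head',102,2);pts(p,'pin_head',88,2);pts(p,'lid_handle',106);pts(p,'lid_top',82)
print('ring',ringfit(p,587,99,82,n=6))
print('pred up/down',proj(p,[668.5,119.7,102]),proj(p,[668.5,119.7,88]))
print('pred face',proj(p,P+45*X+[0,0,-6.6]),'grip',proj(p,P+[0,0,19]));pts(p,'mallet_face',P[2]-6.6);pts(p,'mallet_grip',P[2]+19)
print([ (d['rect'],d['score']) for d in models.spot_in(p,'lid_pin')[:2]])
q=shot('scene'); print('scene pred',proj(q,[668.5,119.7,102]),proj(q,[668.5,119.7,88]));pts(q,'pin_head',88);print([ (d['rect'],d['score']) for d in models.spot_in(q,'lid_pin')[:2]])
E
```

```text
t 32.8 pos [532.9 110.4 170.7] yaxis [ 0.965 -0.262  0.001] z [ 0.001  0.    -1.   ] w 8.0 F [-0.2  0.2  0.1] j [ 0.5   0.3  -0.28  0.   -0.99  2.37]
pin_head 0.6 [454. 157.] [662.4 123.8 102. ]
pin_head 0.6 [454. 157.] [669.9 120.5  88. ]
lid_handle 0.97 [354. 216.] [586.3 101.5 106. ]
lid_top 0.78 [349. 209.] [587.5  99.8  82. ]
ring (np.float64(26.131844301526918), np.float64(587.0), np.float64(99.0))
pred up/down [463.1015061  160.80480837] [451.81751911 158.92917447]
pred face [280.44905204 172.60943202] grip [280.48647032 278.27382949]
mallet_face 0.63 [279. 170.] [544.4 155.3 164.1]
mallet_grip 0.63 [277. 277.] [531.5 111.3 189.7]
[([438.8, 148.4, 464.1, 168.4], 0.6)]
scene pred [256.11323644 238.97349925] [256.35796763 241.76671495]
[]
```

The pin reads close to fully down (454,157, against 452,159 predicted for down and 463,161 for up). One more firm tap will make sure.

Emit:
arm_command --rows '[{"grip": 0, "linear": [0, 60, 0], "rot": [0, 0, 0]}, {"grip": 0, "linear": [0, 120, 0], "rot": [0, 0, 0]}, {"grip": 0, "linear": [0, 129, 25], "rot": [0, 0, 0]}, {"grip": 0, "linear": [0, 129, 45], "rot": [0, 0, 0]}, {"grip": 0, "linear": [0, 129, 45], "rot": [0, 0, 0]}, {"grip": 0, "linear": [0, 129, 80], "rot": [0, 0, 0]}, {"grip": 0, "linear": [0, 129, 80], "rot": [0, 0, 0]}]'

```text
clock: 34.22
position: [657.9, 76.5, 91.3]
ee_rot: [0.794, 0.608, 0.001, 0.001]
contact_force: [-0.7, -1.8, 0.5]
gripper_width: 7.7
grasp_force: 59.7
```

Emit:
arm_command --rows '[{"grip": 0, "linear": [0, 0, -20], "rot": [0, 0, 0]}, {"grip": 0, "linear": [0, 0, -20], "rot": [0, 0, 0]}, {"grip": 0, "linear": [0, 0, 2], "rot": [0, 0, 0]}, {"grip": 0, "linear": [0, 0, 2], "rot": [0, 0, 0]}]'

```text
clock: 34.72
position: [658.5, 76.7, 89.7]
ee_rot: [0.794, 0.608, 0.002, 0.001]
contact_force: [1.3, 0.1, 2.8]
gripper_width: 7.7
grasp_force: 60.2
```

Emit:
arm_command --rows '[{"grip": 0, "linear": [0, 0, -40], "rot": [0, 0, 0]}, {"grip": 0, "linear": [0, -30, -80], "rot": [0, 0, 0]}, {"grip": 0, "linear": [0, -90, -80], "rot": [0, 0, 0]}, {"grip": 0, "linear": [0, -130, -80], "rot": [0, 0, 0]}, {"grip": 0, "linear": [0, -130, -80], "rot": [0, 0, 0]}, {"grip": 0, "linear": [0, -130, -80], "rot": [0, 0, 0]}]'

```text
clock: 35.48
position: [531.8, 110.8, 168.6]
ee_rot: [0.794, 0.607, 0.0, 0.0]
contact_force: [0.3, -0.3, -0.5]
gripper_width: 7.9
grasp_force: 59.7
```

```bash
python3 - <<'E'
from h import *
st(); s=arm.read_state();P=s['position'];X=R.from_quat(s['ee_rot']).as_matrix()[:,0]
p=shot('wrist'); save(p,'w17.png')
for z in (102,88): pts(p,'pin_head',z)
pts(p,'lid_handle',106)
print('pred up/mid/down',[np.round(proj(p,[668.5,119.7,z]),1) for z in (102,95,88)])
print([ (d['rect'],d['score']) for d in models.spot_in(p,'lid_pin')[:2]])
pts(p,'mallet_face',P[2]-6.6);print('pred face',proj(p,P+45*X+[0,0,-6.6]))
# dark head disc match
g=cv2.cvtColor(p['frame'],cv2.COLOR_RGB2GRAY); c=proj(p,[668.5,119.7,90]).astype(int)
print(g[c[1]-18:c[1]+19:2,c[0]-24:c[0]+29:2])
E
```

```text
t 35.48 pos [531.8 110.8 168.6] yaxis [ 0.965 -0.262  0.001] z [ 0.001  0.    -1.   ] w 7.9 F [ 0.3 -0.3 -0.5] j [ 0.5   0.3  -0.29  0.   -0.98  2.37]
pin_head 0.81 [457. 161.] [662.1 121.9 102. ]
pin_head 0.81 [457. 161.] [669.7 118.3  88. ]
lid_handle 0.96 [357. 219.] [586.   99.6 106. ]
pred up/mid/down [array([466.6, 161.2]), array([460.6, 160.2]), array([455. , 159.3])]
[([443.0, 148.5, 465.0, 163.7], 0.55), ([242.5, 92.2, 430.1, 244.6], 0.43)]
mallet_face 0.59 [282. 171.] [544.6 154.9 162. ]
pred face [280.45185614 172.60837066]
[[ 61  73  71  77  76  77  73  73  72  72  71  71  72  72  71  71  71  69
   72  73  71  71  70  70  72  70  69]
 [ 47  56  63  78  78  74  73  71  69  70  69  69  71  73  73  70  69  75
   72  72  74  75  76  70  72  69  71]
 [ 80  82  77  80  80  80  77  75  71  72  71  75  72  68  72  72  70  73
   68  74  72  76  71  72  73  73  71]
 [ 94  96  95  95  96  94  97 100 107 119 125 140 104  87  71  67  73  73
   71  75  77  75  75  73  72  73  74]
 [ 92  92  93  91  92  95  98 129 136 119  90  87  89  94  78  72  70  74
   72  71  75  74  76  76  74  77
[... 888 characters left out ...]
  84  81  77  79  79]
 [163 161 165 167 163 136 127 122  82  72  65  70  65  67  77  76  75  78
   80  79  81  82  84  81  79  76  79]
 [164 170 156 153 111  60  57  73  91  90  77  74  75  77  75  76  78  77
   80  82  80  83  82  81  78  76  80]
 [171 169 155 143 104  52  51  51  53  66  80  77  76  79  77  74  77  75
   77  77  76  76  77  77  75  78  73]
 [171 166 162 149 117  50  50  50  62  80  76  78  81  77  76  78  76  77
   75  75  75  74  75  78  79  54  46]
 [167 166 168 151 123  51  53  54  54  73  80  79  76  78  74  74  75  75
   75  74  76  75  75  64  54  47  50]
 [169 167 169 157 127  54  48  50  50  75  78  78  77  75  75  76  74  75
   74  76  77  79  72  49  50  46  42]]
```

The pin head's dark disc is centred at about (455,159), flush with its boss, which matches the "down" prediction. Now lay the mallet down.

Emit:
arm_command --rows '[{"grip": 0, "linear": [-50, 3, 0], "rot": [0, 0, 0]}, {"grip": 0, "linear": [-102, 6, 0], "rot": [0, 0, 0.1]}, {"grip": 0, "linear": [-154, 9, 0], "rot": [0, 0, 0.2]}, {"grip": 0, "linear": [-206, 13, 0], "rot": [0, 0, 0.3]}, {"grip": 0, "linear": [-256, 16, 0], "rot": [0, 0, 0.3]}, {"grip": 0, "linear": [-256, 16, 50], "rot": [0, 0, 0.3]}, {"grip": 0, "linear": [-256, 16, 100], "rot": [0, 0, 0.3]}, {"grip": 0, "linear": [-256, 16, 140], "rot": [0, 0, 0.3]}, {"grip": 0, "linear": [-256, 16, 150], "rot": [0, 0, 0.3]}, {"grip": 0, "linear": [-256, 16, 150], "rot": [0, 0, 0.3]}]'

```text
clock: 37.02
position: [480.2, -140.8, 18.3]
ee_rot: [0.876, 0.482, -0.0, 0.0]
contact_force: [0.4, -0.6, -1.5]
gripper_width: 7.7
grasp_force: 59.7
```

```bash
python3 - <<'E'
from h import *
st(); go([480,-140,7])
E
```

```text
t 37.02 pos [ 480.2 -140.8   18.3] yaxis [ 0.844 -0.536  0.   ] z [-0. -0. -1.] w 7.7 F [ 0.4 -0.6 -1.5] j [ 0.04  0.45 -0.55  0.   -0.58  2.54]
cur psi 57.6 lin [ 0.6 -0.6 11.3] rot [0. 0. 0.]
```

Emit:
arm_command --rows '[{"grip": 0, "linear": [0, 0, 5], "rot": [0, 0, 0]}, {"grip": 0, "linear": [0, 0, 9], "rot": [0, 0, 0]}, {"grip": 0, "linear": [0, 0, 11.5], "rot": [0, 0, 0]}, {"grip": 0, "linear": [0, 0, 11.5], "rot": [0, 0, 0]}, {"grip": 0.3, "linear": [0, 0, 11.5], "rot": [0, 0, 0]}, {"grip": 0.6, "linear": [0, 0, 11.5], "rot": [0, 0, 0]}, {"grip": 0.6, "linear": [0, 0, 11.5], "rot": [0, 0, 0]}, {"grip": 0.6, "linear": [0, 0, -40], "rot": [0, 0, 0]}, {"grip": 0.6, "linear": [0, 0, -100], "rot": [0, 0, 0]}, {"grip": 0.6, "linear": [0, 0, -160], "rot": [0, 0, 0]}]'

```text
clock: 38.28
position: [479.3, -140.7, 180.0]
ee_rot: [0.876, 0.482, -0.0, -0.0]
contact_force: [2.0, 0.3, -0.2]
gripper_width: 51.1
grasp_force: 0.0
```

Emit:
arm_command --rows '[{"grip": 0.6, "linear": [0, 0, 0], "rot": [0, 0, 0]}, {"grip": 0.6, "linear": [0, 0, 0], "rot": [0, 0, 0]}, {"grip": 0.6, "linear": [0, 0, 0], "rot": [0, 0, 0]}, {"grip": 0.6, "linear": [0, 0, 0], "rot": [0, 0, 0]}]'

```text
clock: 38.78
position: [479.0, -140.7, 176.7]
ee_rot: [0.876, 0.482, -0.001, -0.001]
contact_force: [-0.5, 0.2, -0.2]
gripper_width: 51.3
grasp_force: 0.0
```

```bash
python3 - <<'E'
from h import *
st()
p=shot('wrist'); save(p,'w18.png'); pts(p,'mallet_grip',24);pts(p,'mallet_face',0)
p=shot('top'); save(p,'top2.png'); pts(p,'mallet_grip',24);pts(p,'mallet_face',0);pts(p,'lid_handle',106);pts(p,'crucible_mid',18);pts(p,'weighing_bottle_mid',32);pts(p,'cyl_1_mid',15,2)
p=shot('scene'); pts(p,'lid_handle',106);pts(p,'pin_head',88);pts(p,'cyl_1_mid',15,2)
E
```

```text
t 38.77 pos [ 479.  -140.7  176.7] yaxis [ 0.844 -0.536 -0.003] z [-0.003 -0.    -1.   ] w 51.3 F [-0.5  0.2 -0.2] j [ 0.04  0.22 -0.37 -0.   -0.98  2.54]
mallet_grip 0.91 [279. 193.] [ 479.7 -136.8   24. ]
mallet_face 0.77 [282. 147.] [ 506.1 -100.8    0. ]
mallet_grip 0.38 [368. 244.] [ 485.  -139.4   24. ]
mallet_face 0.61 [352. 239.] [508.7 -93.5   0. ]
lid_handle 0.66 [290. 209.] [597.9  93.5 106. ]
crucible_mid 0.49 [328. 168.] [739.9 -38.8  18. ]
weighing_bottle_mid 0.63 [203. 201.] [659.7 357.4  32. ]
cyl_1_mid 0.63 [353. 239.] [506.4 -94.5  15. ]
lid_handle 0.71 [274. 214.] [586.6  98.1 106. ]
```

```bash
python3 -c "
from bench import job
print(job.job_done())"
```

```text
the job is handed in; nothing more can be done
None
```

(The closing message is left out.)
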